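# Dock the filter module and click its dial to position five

## Task

Lift the loose white filter-wheel module (it has a carrying fin) and set it down, without dropping it, flat between the guides of the dock, dial end away from the black connector block, and let go. Then turn its dial clockwise until its pointer rests in the fifth click after the long zero tick (it may already stand one or two clicks on), and let go. Leave everything else on the table where it is.

Things in the scene. Friction and masses are not known exactly. Their poses are not given: they have to be found in the camera images.
- module: Loose white filter-wheel module, 0.45 to 0.85 kg: a flat box 180 x 84 x 40 mm, lying flat on the table left or right of the middle, dial end roughly towards the robot. Origin: centre of its underside; x along its length, z up. On its top: a black turret (68 mm diameter, 34 mm tall, axis at x = -50 mm) that carries the dial, and a black carrying fin at x = +30 mm, near the centre of mass.
- fin_grip (a point): Grip point on the module's carrying fin, at module x = +30 mm, 18 mm above the box top (58 mm above the underside). The fin is an upright plate 50 mm long (along module x), 14 mm thick (along module y) and 30 mm tall, with free space on both sides. Axes as the module's.
- dock: The dock, screwed to the table: an aluminium plate 200 x 104 mm, 8 mm thick, with eight guide tabs leaning outwards (tops 27 mm above the table) and a black connector block 34 mm high across its +x end. Origin: centre of the plate's underside, on the table; z up.
- dock_seat (a point): Centre of the dock plate's upper face, 8 mm above the table: the docked module's origin belongs here, its x along the dock's x (towards the connector block), so its dial end is away from the block. The module's box has 3.5 mm to spare all round at the plate and about 12 mm at the tops of the tabs.
- dial_grip (a point): Centre of the dial's grip bar, on its vertical axis, 92.5 mm above the module's underside. The frame turns with the dial. The bar is 50 mm long (along x), 14 mm thick (along y) and 26 mm tall (13 mm above and below this point); a wedge on its -x end, reaching 32 mm from the axis, is the pointer. Below it lie a plate 52 mm wide and 5 mm thick, then the turret.
- dial (a joint): Dial angle, rad: 0 with the pointer at the long white zero tick (module's -x end), growing clockwise seen from above. It clicks into a rest every 30 degrees (0.5236): zero, then clicks 1 to 8 at the short ticks; stops just outside. Starts at zero, click 1 or click 2. About 0.08 N m takes it over a click; let go between two, it falls into the nearer.
- bottle: Glass reagent bottle with a blue cap, 64 mm diameter, 125 mm tall, standing between the two halves of the work area, loose. Origin: centre of its underside. A bystander.
- canister: Black objective canister, 48 mm diameter, 70 mm tall, standing upright nearer the robot than the bottle, loose. Origin: centre of its underside. A bystander.
- screwdriver: Screwdriver, 190 mm long, lying on the right of the work area, loose. Origin: under the middle of the tool, on the table. A bystander.
- slide_box: Grey slide box, 100 x 80 x 35 mm, on the left, loose. Origin: centre of its underside. A bystander.
- stage_insert: Flat steel stage insert plate, 160 x 110 x 6 mm, lying on the left, loose. Origin: centre of its underside. A bystander.
- dishes: Stack of four culture dishes, 90 mm diameter, 60 mm tall, on the right, loose. Origin: centre of its underside. A bystander.
- oil_jar: Small amber jar, 50 mm diameter, 60 mm tall, on the right near the robot, loose. Origin: centre of its underside. A bystander.
Mind the look-alikes: they are no part of the job. What is shaped like the module but blue or yellow is not meant.

How it is judged:
By the outcome, as a careful person would: the job done as asked, in the order asked, and still so for the second after the job is handed in, with the robot touching nothing.
It also fails if it takes over 72 s, if anything falls off the work surface, if the arm or the gripper's body presses on something with over 40 N, if the wrist force passes 120 N, or if a joint passes its speed limit or range.

## Robot

A 6-joint arm with a two-finger parallel gripper is mounted at the origin on the work surface. World frame = base frame: x ahead of the robot, y to its left, z up, the work surface at z = 0. Lengths are in m, angles in degrees, forces in N, time in s.
With the tool pointing down it reaches from about 0.3 to 0.75 m from the base axis. Payload 8.5 kg.
Tool frame: the origin (TCP) lies midway between the tips of the shut fingers; the grasp point (between the pads) lies 19 mm behind it; y points along the fingers, z is the direction in which the jaws open and shut, and the axes are right-handed (so a half turn about y gives the same grasp; the last joint's range is limited). The gripper opens to 85 mm and grips with 20 to 120 N. Pads are 22 mm wide; open, the fingers measure 114 mm over their backs; the gripper's body (76 mm by 85 mm) begins 54 mm behind the grasp point. The pads swing forward as they close: fully open they stand 13 mm farther back than shut.
Start: joints at [-86.419, 21.807, 74.336, -0, 83.858, -12.336], TCP at [0.151, -0.529, 0.231] pointing down, gripper open.
Joint ranges: [-178.18, 178.18], [-50.72, 133.34], [12.68, 142.11], [-81.47, 261.47], [9.98, 163.14], [-165.26, 165.26]. Speed limits (degrees/s): [136.94, 136.94, 180, 180, 180, 180].

## Interface

Orientations are given as a 3x3 rotation matrix whose columns are the frame's x, y, z axes.
In Python, from rig import status, imaging, job gives the robot as it stands. The module is installed in compiled form; this text tells all that it offers.
- The arm moves only by the tool jog_arm, never from a script. Its argument "rows" is a list of rows, each an object of numbers: "hand": the opening, from 0 (shut) to 1 (fully open); "dx", "dy", "dz": the shift along the tool's x, y, z in cm; "ax", "ay", "az": the turn, a rotation vector about the tool's x, y, z in degrees. In form: [{"hand": .., "dx": .., "dy": .., "dz": .., "ax": .., "ay": .., "az": ..}, ...]. A call has exactly 5 rows; each row shifts and turns the commanded pose from where the row before left it, along the tool's axes as they then stand; what a row does not reach is not made up. A row lasts 1/12 s, in which the tool goes at most 41.7 mm and 7.16 degrees, less where a joint would pass 70% of its speed; a pose out of reach is approached as far as the arm can. A call is refused whole if a number of a shift passes 4.17 or a number of a turn 7.16, either way. A call with a gripper value outside its range is refused whole. The fingers move at their own pace and stop on an object; "newtons" is the grip in N (left out, the last holds). Time passes only in rows, so rows that do not move let the fingers close, or fill a call up. It gives the time, the measured TCP pose, the force and the opening at its end, in the units of the state.
- status.observe(): the state, without advancing time (a new reading comes with each control period).
- imaging.get_image(name): name is "scene" or "side" or "wrist"; returns the picture (420x560x3 uint8, red, green, blue); there is no depth.
- imaging.camera_model(name): a dict with "K" (3x3 intrinsics, pixels), "position" and "rotation" of the camera in the world; the wrist camera has in their place "tool_from_camera" (4x4, takes a point from camera to tool coordinates, whose origin is the TCP and whose axes are the tool frame's). Camera axes: x right, y down, z forward; pixel columns grow to the right and rows downward; lengths in m; the calibration is good to about 2 mm. A picture is of the moment at which its call begins: read the wrist's pose just before it. camera_model takes no time and is no camera call.
- job.close_job(): hands the job in, once; it reports no verdict.
The state is a dict: "time_s": time; "q": joint angles; "qvel": joint speeds; "joint_efforts": joint torques, N m; "position": TCP position; "tool_rot": TCP orientation; "ft_force": force on the tool from outside, world axes, zero at the start; "wrist_torque": the same for the moment, N m; "grip_width": finger opening in m.
Only numpy, scipy, OpenCV 4.12 (cv2) and the standard library are available. Lean on these libraries where they do the work, as an engineer would, in place of code of your own. Each camera call takes 0.05 s, during which the arm holds its last target.

## Working session

There is one attempt and no reset: what is moved stays moved. The work goes in short steps, Python scripts to look and compute and a tool call to move; the robot and the scene stay as the last step left them, time stands still between calls to the robot, and variables do not carry over. Pictures are saved under pics/ and viewed, and the job is handed in when it is done.

Besides the shell and the picture viewer there is one more tool, called after "Request:" by a JSON object that holds its "op" and its "data". jog_arm: Moves the arm, as the interface text tells. Its arguments: {"type":"object","properties":{"rows":{"type":"array"},"newtons":{"type":"number"}},"required":["rows"]}

```bash
mkdir -p pics; ls
python3 - <<'E'
from rig import status, imaging
import cv2,numpy as np
s=status.observe();print({k:np.round(v,3).tolist() for k,v in s.items()})
for n in("scene","side","wrist"):
    im=imaging.get_image(n);cv2.imwrite(f"pics/{n}0.png",im[:,:,::-1])
    m=imaging.camera_model(n);print(n,{k:np.round(v,4).tolist() for k,v in m.items()})
E
```

```text
pics
{'time_s': 0.0, 'q': [-86.42, 21.841, 74.384, -0.001, 83.858, -12.336], 'qvel': [-0.021, -0.064, -0.041, -0.083, -0.047, -0.024], 'joint_efforts': [-0.002, -44.847, -23.128, -0.0, 0.005, -0.0], 'position': [0.151, -0.529, 0.231], 'tool_rot': [[-0.962, -0.0, 0.274], [-0.274, 0.001, -0.962], [-0.0, -1.0, -0.001]], 'ft_force': [-0.233, -0.276, -0.352], 'wrist_torque': [0.015, -0.019, 0.05], 'grip_width': 0.085}
scene {'K': [[415.9831, 0.0, 273.7538], [0.0, 415.9831, 210.7097], [0.0, 0.0, 1.0]], 'position': [0.8431, 0.671, 1.0134], 'rotation': [[-0.8916, 0.3457, -0.2925], [0.4526, 0.6591, -0.6006], [-0.0148, -0.6679, -0.7441]]}
side {'K': [[482.7966, 0.0, 283.9465], [0.0, 482.7966, 207.2718], [0.0, 0.0, 1.0]], 'position': [0.272, -1.3736, 0.983], 'rotation': [[0.9885, -0.0939, 0.1186], [-0.1508, -0.5505, 0.8211], [-0.0118, -0.8296, -0.5583]]}
wrist {'K': [[355.0279, 0.0, 281.7338], [0.0, 355.0279, 211.6531], [0.0, 0.0, 1.0]], 'tool_from_camera': [[0.0008, 0.9656, 0.26, -0.0659], [-0.0011, -0.26, 0.9656, -0.1415], [1.0, -0.001, 0.0009, -0.0011], [0.0, 0.0, 0.0, 1.0]]}
```

View pics/scene0.png

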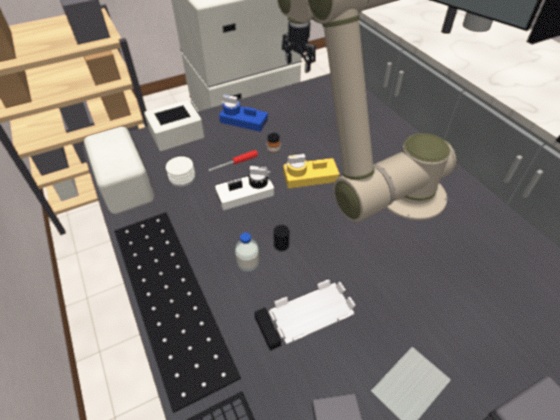

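View pics/side0.png

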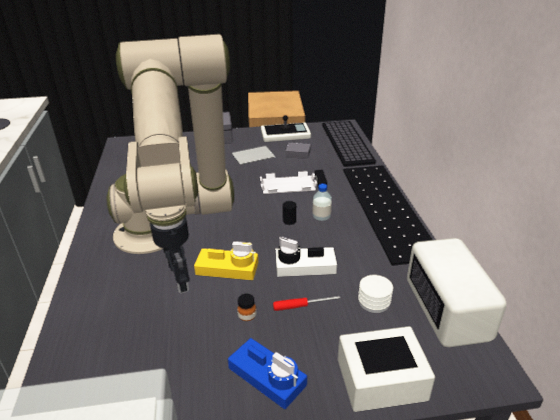

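View pics/wrist0.png

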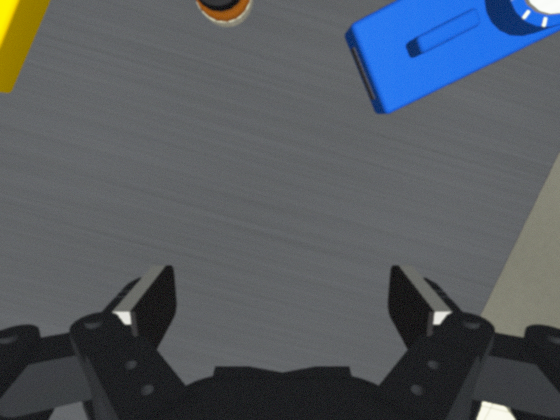

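Candidates: the white box with the black turret and fin at scene (245,190) / side (305,260), the yellow one at scene (312,172), the blue one at scene (243,117), and the white box with a black screen at scene (175,125). By the description I choose the white one with the black turret and fin. The dock is at scene (310,312).

Run:
```python
import cv2,numpy as np
a=cv2.imread("pics/scene0.png");b=cv2.imread("pics/side0.png")
def crop(im,x0,y0,w,h,f,n):
    cv2.imwrite(n,cv2.resize(im[y0:y0+h,x0:x0+w],None,fx=f,fy=f,interpolation=cv2.INTER_CUBIC))
crop(a,205,160,80,60,10,"pics/c1.png")
crop(b,265,225,80,60,10,"pics/c2.png")
crop(a,245,270,120,86,6.6,"pics/c3.png")
crop(b,250,160,90,60,8,"pics/c4.png")
```

```text
(no output)
```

View pics/c1.png

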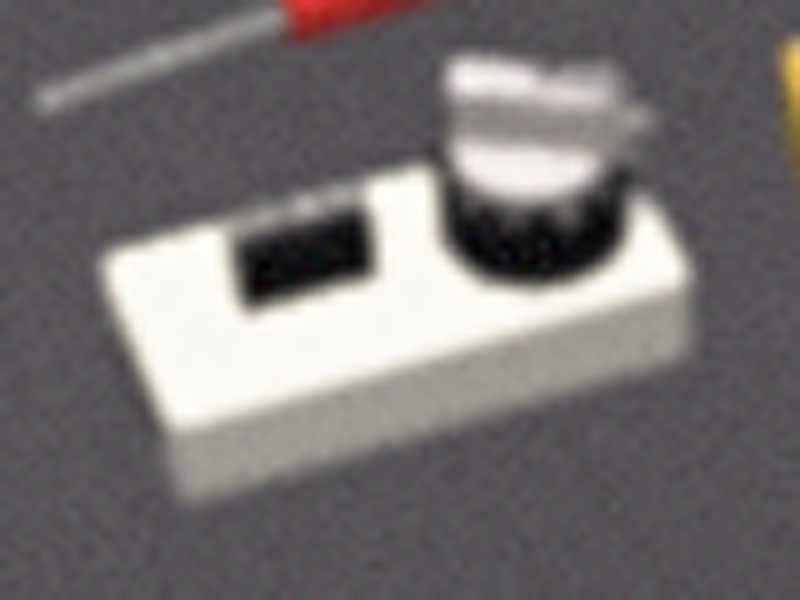

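View pics/c2.png

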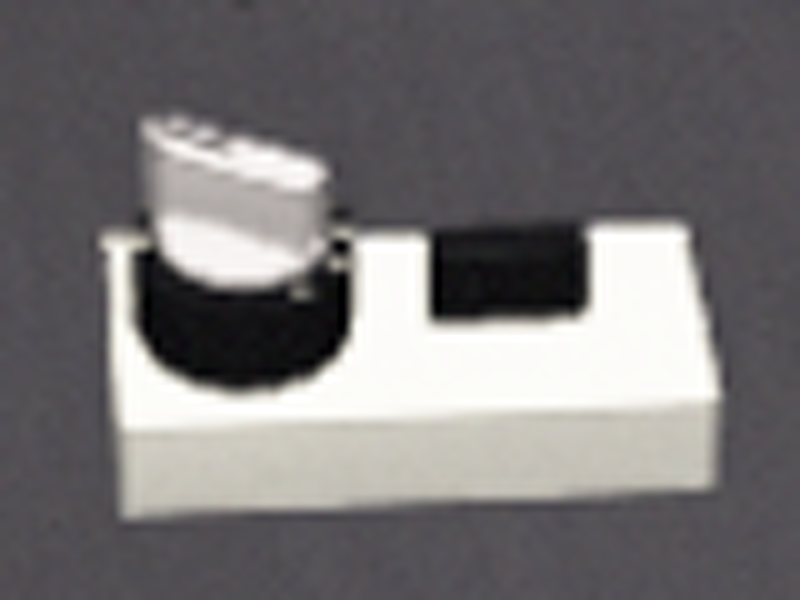

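View pics/c3.png

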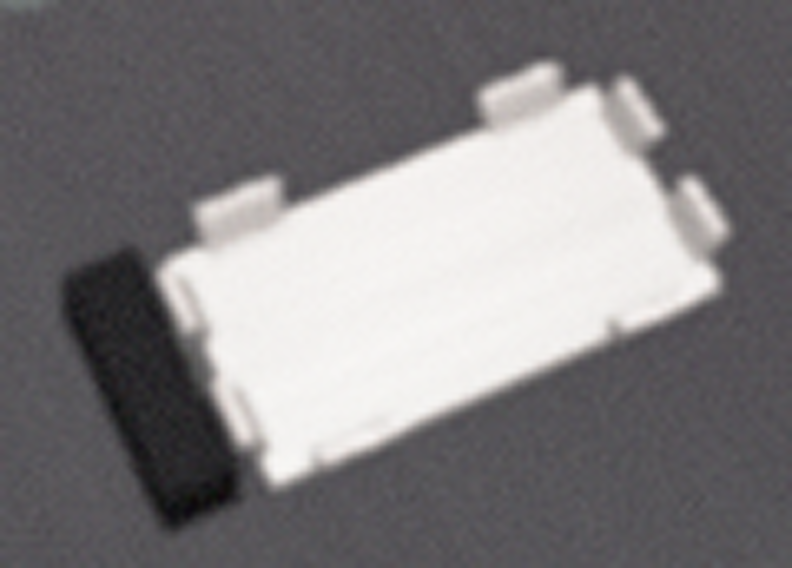

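View pics/c4.png

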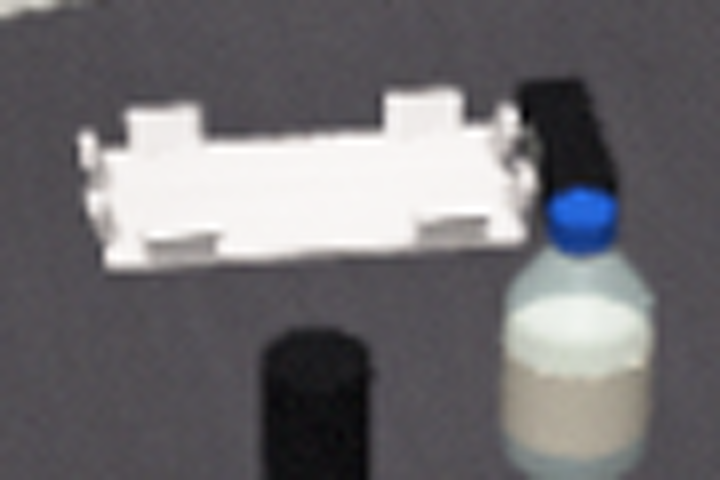

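The crops show the white module with its black fin on the +x side, away from the robot, and the dial towards the robot. Next I fit the poses.

```bash
cat > h.py <<'E'
import numpy as np,cv2
from scipy.optimize import least_squares
from rig import status, imaging
def cam(name,st=None):
    m=imaging.camera_model(name);K=np.array(m["K"])
    if name=="wrist":
        st=st or status.observe();T=np.array(m["tool_from_camera"]);R=np.array(st["tool_rot"]);p=np.array(st["position"])
        return K,R@T[:3,:3],R@T[:3,3]+p
    return K,np.array(m["rotation"]),np.array(m["position"])
def proj(c,P):
    K,R,t=c;q=(np.atleast_2d(P)-t)@R;uv=q@K.T;return uv[:,:2]/uv[:,2:]
def ray(c,uv,z):
    K,R,t=c;d=R@np.linalg.solve(K,[uv[0],uv[1],1]);return t+d*(z-t[2])/d[2]
def T(x,P):
    P=np.atleast_2d(np.array(P,float));c,s=np.cos(x[2]),np.sin(x[2])
    return np.c_[x[0]+c*P[:,0]-s*P[:,1],x[1]+s*P[:,0]+c*P[:,1],P[:,2]]
def fit(obs,x0):  # obs: list of (cam,uv,localP)
    f=lambda x:np.concatenate([(proj(c,T(x,P))[0]-uv) for c,uv,P in obs])
    r=least_squares(f,x0,loss='soft_l1');return r.x,f(r.x).reshape(-1,2)
def unc(u,v,f,x0,y0): return np.array([(u+.5)/f-.5+x0,(v+.5)/f-.5+y0])
def shot(n,fn,crop=None,f=1):
    im=imaging.get_image(n)[:,:,::-1]
    cv2.imwrite(f"pics/{fn}_full.png",im)
    if crop: x,y,w,h=crop;im=im[y:y+h,x:x+w]
    if f!=1: im=cv2.resize(im,None,fx=f,fy=f,interpolation=cv2.INTER_CUBIC)
    cv2.imwrite(f"pics/{fn}.png",im)
def goal(pos,yaw_z,st=None):
    """delta to reach TCP pos, tool pointing down, tool z axis at yaw (deg) in world; prints tool-frame cm and deg about tool y"""
    st=st or status.observe();R=np.array(st["tool_rot"]);d=R.T@(np.array(pos)-st["position"])*100
    z=np.array([np.cos(np.radians(yaw_z)),np.sin(np.radians(yaw_z)),0]);y=np.array([0,0,-1.]);Rg=np.c_[np.cross(y,z),y,z]
    rv=cv2.Rodrigues(R.T@Rg)[0].ravel()*180/np.pi
    print("d cm",d.round(2),"rot deg",rv.round(2),"pos",np.round(st["position"],4),"t",st["time_s"]);return d,rv
E
python3 - <<'E'
from h import *
S,D=cam("scene"),cam("side")
a=lambda u,v:unc(u,v,10,205,160)
b=lambda u,v:unc(u,v,10,265,225)
X,Y=.09,.042
obs=[(S,a(105,260),(X,-Y,.04)),(S,a(175,432),(X,Y,.04)),(S,a(690,275),(-X,Y,.04)),(S,a(185,503),(X,Y,0)),(S,a(690,362),(-X,Y,0)),
(D,b(105,238),(-X,Y,.04)),(D,b(687,222),(X,Y,.04)),(D,b(722,402),(X,-Y,.04)),(D,b(120,430),(-X,-Y,.04)),(D,b(125,518),(-X,-Y,0)),(D,b(715,490),(X,-Y,0))]
x,r=fit(obs,[.5,-.2,0]);print("module",x[:2].round(4),np.degrees(x[2]).round(2));print(r.round(1).tolist())
c=lambda u,v:unc(u,v,6.6,245,270)
d=lambda u,v:unc(u,v,8,250,160)
X,Y=.1,.052
obs=[(S,c(275,488),(X,Y,.008)),(S,c(718,292),(-X,Y,.008)),(S,c(598,85),(-X,-Y,.008)),(S,c(160,268),(X,-Y,.008)),(D,d(107,266),(-X,-Y,.008)),(D,d(524,245),(X,-Y,.008))]
x,r=fit(obs,[.5,.2,0]);print("dock",x[:2].round(4),np.degrees(x[2]).round(2));print(r.round(1).tolist())
for n,uv in (("bottle",(247,265)),("can",(282,247)),("oil",(273,148)),("screwd",(232,162))): print(n,ray(S,uv,0).round(3))
E
```

```text
module [ 0.4972 -0.2598] -5.66
[[-0.4, -0.8], [-0.3, -1.0], [0.4, -0.2], [0.0, 0.2], [0.6, -0.5], [0.4, 0.2], [-0.1, -0.7], [0.3, -1.1], [0.0, -1.2], [-0.2, 0.1], [0.3, 0.3]]
dock [0.5217 0.2279] -2.82
[[-0.3, -0.2], [0.9, -0.4], [-0.5, 0.3], [0.6, -0.7], [0.7, -1.5], [0.5, -2.2]]
bottle [0.611 0.007 0.   ]
can [ 0.49  -0.003  0.   ]
oil [ 0.303 -0.433  0.   ]
screwd [ 0.472 -0.432  0.   ]
```

Run:
```python
from h import *
d,r=goal([.5271,-.2628,.24],-95.66)
```

```text
d cm [-43.48  -0.89 -15.25] rot deg [ 0.07 21.58 -0.  ] pos [ 0.1508 -0.5287  0.2309] t 0.15
```

Request:
{"op": "jog_arm", "data": {"rows": [{"dx": -3.6,"dz": -1.27},{"dx": -3.6,"dz": -1.27},{"dx": -3.6,"dz": -1.27},{"dx": -3.6,"dz": -1.27},{"dx": -3.6,"dz": -1.27}]}}

```text
invalid input at $.rows[0]: expected keys hand, dx, dy, dz, ax, ay, az
```

Request:
{"op": "jog_arm", "data": {"rows": [{"dx": -3.6,"dz": -1.27},{"dx": -3.6,"dz": -1.27},{"dx": -3.6,"dz": -1.27},{"dx": -3.6,"dz": -1.27},{"dx": -3.6,"dz": -1.27}]}}

```text
invalid input at $.rows[0]: expected keys hand, dx, dy, dz, ax, ay, az
```

Request:
{"op": "jog_arm", "data": {"rows": [{"dx": -3.6,"dz": -1.27},{"dx": -3.6,"dz": -1.27},{"ay": 7.0},{"ay": 7.0},{"ay": 7.0}]}}

```text
invalid input at $.rows[0]: expected keys hand, dx, dy, dz, ax, ay, az
```

Run:
```python
from h import *
goal([.5271,-.2628,.24],-95.66);print(np.round(status.observe()['q'],1))
shot("wrist","w1")
```

```text
d cm [-43.48  -0.89 -15.25] rot deg [ 0.07 21.58 -0.  ] pos [ 0.1508 -0.5287  0.2309] t 0.15
[-86.4  21.8  74.4  -0.   83.9 -12.3]
```

View pics/w1.png

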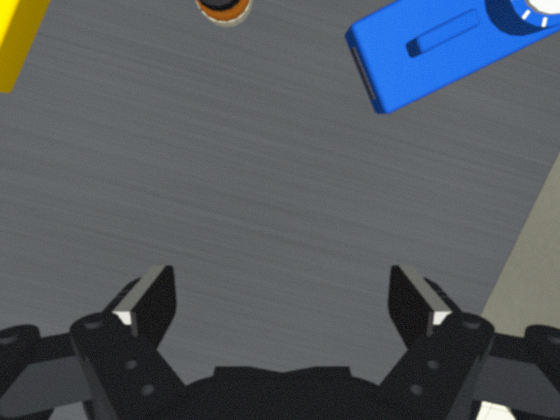

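All the keys are required, so nothing moved (same view as before). I'll send complete rows.

Request:
{"op": "jog_arm", "data": {"rows": [{"hand": 1,"dx": -3.6,"dy": 0,"dz": -1.27,"ax": 0,"ay": 0,"az": 0},{"hand": 1,"dx": -3.6,"dy": 0,"dz": -1.27,"ax": 0,"ay": 0,"az": 0},{"hand": 1,"dx": -3.6,"dy": 0,"dz": -1.27,"ax": 0,"ay": 0,"az": 0},{"hand": 1,"dx": -3.6,"dy": 0,"dz": -1.27,"ax": 0,"ay": 0,"az": 0},{"hand": 1,"dx": -3.6,"dy": 0,"dz": -1.27,"ax": 0,"ay": 0,"az": 0}]}}

```text
time_s: 0.62
position: [0.3077, -0.4171, 0.2313]
tool_rot: [[-0.962, -0.0, 0.274], [-0.274, 0.0, -0.962], [-0.0, -1.0, -0.0]]
ft_force: [0.3, -0.8, 0.3]
grip_width: 0.0853
```

Request:
{"op": "jog_arm", "data": {"rows": [{"hand": 1,"dx": -3.6,"dy": 0,"dz": -1.27,"ax": 0,"ay": 0,"az": 0},{"hand": 1,"dx": -3.6,"dy": 0,"dz": -1.27,"ax": 0,"ay": 0,"az": 0},{"hand": 1,"dx": -3.6,"dy": 0,"dz": -1.27,"ax": 0,"ay": 0,"az": 0},{"hand": 1,"dx": -3.6,"dy": 0,"dz": -1.27,"ax": 0,"ay": 0,"az": 0},{"hand": 1,"dx": -3.6,"dy": 0,"dz": -1.27,"ax": 0,"ay": 0,"az": 0}]}}

```text
time_s: 1.03
position: [0.4635, -0.3066, 0.2313]
tool_rot: [[-0.962, -0.0, 0.274], [-0.274, 0.0, -0.962], [0.0, -1.0, -0.0]]
ft_force: [-0.2, -0.3, -1.2]
grip_width: 0.0856
```

Request:
{"op": "jog_arm", "data": {"rows": [{"hand": 1,"dx": -3.6,"dy": 0,"dz": -1.27,"ax": 0,"ay": 0,"az": 0},{"hand": 1,"dx": -3.6,"dy": 0,"dz": -1.27,"ax": 0,"ay": 0,"az": 0},{"hand": 1,"dx": 0,"dy": 0,"dz": 0,"ax": 0,"ay": 7,"az": 0},{"hand": 1,"dx": 0,"dy": 0,"dz": 0,"ax": 0,"ay": 7,"az": 0},{"hand": 1,"dx": 0,"dy": 0,"dz": 0,"ax": 0,"ay": 7,"az": 0}]}}

```text
time_s: 1.45
position: [0.5249, -0.2631, 0.2309]
tool_rot: [[-0.996, -0.001, -0.093], [0.093, 0.0, -0.996], [0.001, -1.0, -0.0]]
ft_force: [0.1, -0.7, -0.5]
grip_width: 0.0853
```

Run:
```python
from h import *
goal([.5271,-.2628,.24],-95.66);print(np.round(status.observe()['q'],1))
shot("wrist","w2")
```

```text
d cm [-0.21 -0.91 -0.05] rot deg [0.02 0.32 0.04] pos [ 0.5249 -0.2631  0.2309] t 1.45
[-38.2  25.6  68.2  -0.   86.3  57.2]
```

View pics/w2.png

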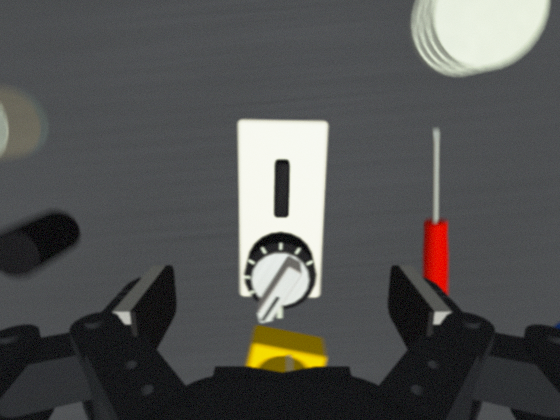

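The wrist view shows the white module centred: fin at (282,187), turret at (280,275), and dial pointer to the lower left at (265,318), next to a white tick at about (280,312), so probably click 1. I refine the module pose from this view.

Run:
```python
import cv2
im=cv2.imread("pics/w2.png")[105:330,180:390]
cv2.imwrite("pics/w2c.png",cv2.resize(im,(525,563),interpolation=cv2.INTER_CUBIC))
im=cv2.imread("pics/w2.png")[225:330,225:345]
cv2.imwrite("pics/w2d.png",cv2.resize(im,None,fx=5,fy=5,interpolation=cv2.INTER_CUBIC))
```

```text
(no output)
```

View pics/w2c.png

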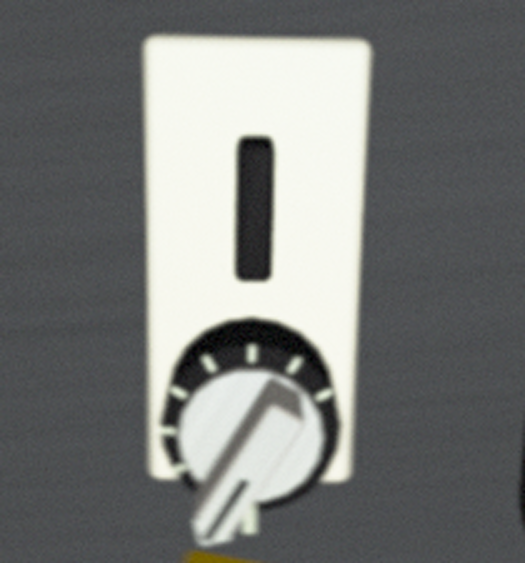

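View pics/w2d.png

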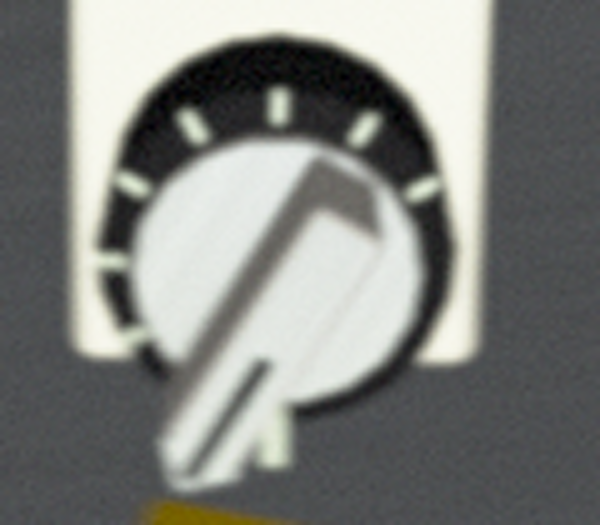

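Run:
```python
from h import *
st=status.observe();print(np.round(np.array(st['position']),4))
W=cam("wrist",st);e=lambda u,v:unc(u,v,2.5,180,105)
X,Y=.09,.042
obs=[(W,e(145,36),(X,Y,.04)),(W,e(372,39),(X,-Y,.04)),(W,e(354,481),(-X,-Y,.04)),(W,e(149,479),(-X,Y,.04))]
x,r=fit(obs,[.5,-.26,-.1]);print("module",x[:2].round(4),np.degrees(x[2]).round(2),r.round(1).tolist())
g=T(x,[.03,0,.058])[0];print(g)
print("finpx",proj(W,T(x,[[.055,.007,.07],[.055,-.007,.07],[.005,0,.07],[.03,0,.07]])).round(1).tolist())
goal([g[0],g[1],.12],np.degrees(x[2])-90)
```

```text
[ 0.5247 -0.2634  0.231 ]
module [ 0.498  -0.2596] -6.7 [[-1.0, -0.9], [0.9, -0.7], [-0.5, 1.6], [0.5, 1.3]]
[ 0.52778939 -0.26312558  0.058     ]
finpx [[274.4, 161.6], [290.8, 161.9], [281.7, 218.3], [282.2, 190.6]]
d cm [-0.31 11.1  -0.05] rot deg [0.02 0.9  0.03] pos [ 0.5247 -0.2634  0.231 ] t 1.5
```

Request:
{"op": "jog_arm", "data": {"rows": [{"hand": 1,"dx": -0.35,"dy": 3.6,"dz": 0,"ax": 0,"ay": 0.5,"az": 0},{"hand": 1,"dx": 0,"dy": 3.6,"dz": 0,"ax": 0,"ay": 0,"az": 0},{"hand": 1,"dx": 0,"dy": 3.6,"dz": 0,"ax": 0,"ay": 0,"az": 0},{"hand": 1,"dx": 0,"dy": 3.6,"dz": 0,"ax": 0,"ay": 0,"az": 0},{"hand": 1,"dx": 0,"dy": 2.4,"dz": 0,"ax": 0,"ay": 0,"az": 0}]}}

```text
time_s: 1.92
position: [0.5268, -0.2634, 0.06]
tool_rot: [[-0.996, -0.003, -0.095], [0.095, 0.002, -0.996], [0.003, -1.0, -0.002]]
ft_force: [0.4, -0.4, 0.1]
grip_width: 0.0857
```

Run:
```python
from h import *
shot("wrist","w3")
goal([.528,-.2632,.043],-96.2)
```

```text
d cm [-0.28  1.34  0.06] rot deg [0.32 0.75 0.5 ] pos [ 0.5253 -0.2625  0.0564] t 1.9667
```

View pics/w3.png

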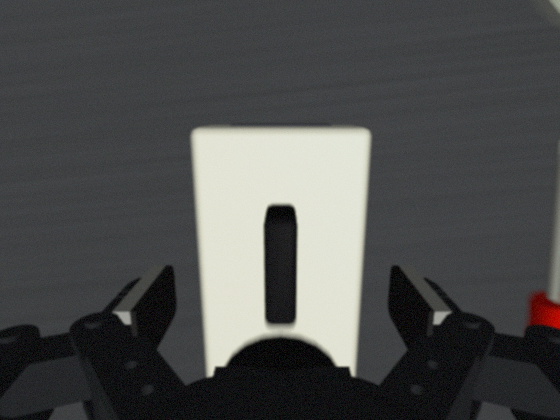

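The fin at (281,265) is centred between the fingers. I go down the rest of the way and close.

Request:
{"op": "jog_arm", "data": {"rows": [{"hand": 1,"dx": -0.15,"dy": 1.0,"dz": 0,"ax": 0,"ay": 0.2,"az": 0},{"hand": 1,"dx": 0,"dy": 0.35,"dz": 0,"ax": 0,"ay": 0,"az": 0},{"hand": 0.5,"dx": 0,"dy": 0,"dz": 0,"ax": 0,"ay": 0,"az": 0},{"hand": 0.3,"dx": 0,"dy": 0,"dz": 0,"ax": 0,"ay": 0,"az": 0},{"hand": 0.3,"dx": 0,"dy": 0,"dz": 0,"ax": 0,"ay": 0,"az": 0}], "newtons": 60}}

```text
time_s: 2.38
position: [0.53, -0.2647, 0.0512]
tool_rot: [[-0.995, 0.002, -0.1], [0.1, -0.002, -0.995], [-0.002, -1.0, 0.001]]
ft_force: [0.1, 0.0, -0.5]
grip_width: 0.0517
```

Request:
{"op": "jog_arm", "data": {"rows": [{"hand": 0.1,"dx": 0,"dy": 0,"dz": 0,"ax": 0,"ay": 0,"az": 0},{"hand": 0,"dx": 0,"dy": 0,"dz": 0,"ax": 0,"ay": 0,"az": 0},{"hand": 0,"dx": 0,"dy": 0,"dz": 0,"ax": 0,"ay": 0,"az": 0},{"hand": 0,"dx": 0,"dy": 0,"dz": 0,"ax": 0,"ay": 0,"az": 0},{"hand": 0,"dx": 0,"dy": 0,"dz": 0,"ax": 0,"ay": 0,"az": 0}], "newtons": 60}}

```text
time_s: 2.8
position: [0.5296, -0.2641, 0.0502]
tool_rot: [[-0.995, 0.0, -0.101], [0.101, 0.0, -0.995], [-0.0, -1.0, -0.0]]
ft_force: [0.4, 3.7, 4.0]
grip_width: 0.0126
```

Run:
```python
from h import *
s=status.observe();print(s['position'],s['ft_force'],s['wrist_torque'],s['grip_width'],s['time_s'])
shot("wrist","w4")
```

```text
[ 0.52958998 -0.26405206  0.05024388] [0.35272817 3.65657696 3.98999669] [ 0.43938763  0.01612678 -0.03285348] 0.012615647968883918 2.8
```

View pics/w4.png

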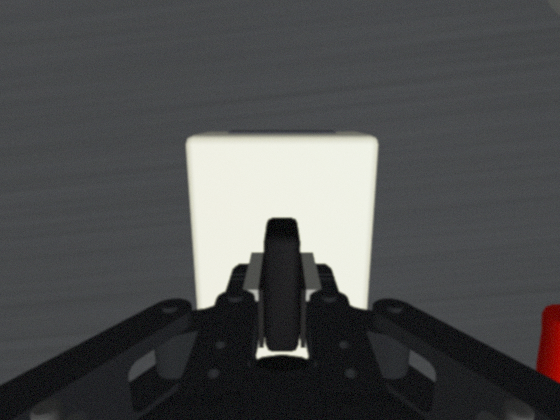

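The TCP stopped at z 0.050, about 7 mm too high on the fin. I open a little, go deeper and grip again.

Request:
{"op": "jog_arm", "data": {"rows": [{"hand": 0.4,"dx": 0,"dy": 0,"dz": 0,"ax": 0,"ay": 0,"az": 0},{"hand": 0.4,"dx": 0,"dy": 0,"dz": 0,"ax": 0,"ay": 0,"az": 0},{"hand": 0.4,"dx": 0.1,"dy": 0.4,"dz": 0,"ax": 0,"ay": 0,"az": 0},{"hand": 0.4,"dx": 0,"dy": 0.25,"dz": 0,"ax": 0,"ay": 0,"az": 0},{"hand": 0.3,"dx": 0,"dy": 0,"dz": 0,"ax": 0,"ay": 0,"az": 0}], "newtons": 70}}

```text
time_s: 3.27
position: [0.528, -0.2641, 0.0424]
tool_rot: [[-0.995, -0.001, -0.101], [0.101, 0.001, -0.995], [0.001, -1.0, -0.001]]
ft_force: [-0.0, 0.4, -0.4]
grip_width: 0.0257
```

Request:
{"op": "jog_arm", "data": {"rows": [{"hand": 0.1,"dx": 0,"dy": 0,"dz": 0,"ax": 0,"ay": 0,"az": 0},{"hand": 0,"dx": 0,"dy": 0,"dz": 0,"ax": 0,"ay": 0,"az": 0},{"hand": 0,"dx": 0,"dy": 0,"dz": 0,"ax": 0,"ay": 0,"az": 0},{"hand": 0,"dx": 0,"dy": 0,"dz": 0,"ax": 0,"ay": 0,"az": 0},{"hand": 0,"dx": 0,"dy": 0,"dz": 0,"ax": 0,"ay": 0,"az": 0}], "newtons": 70}}

```text
time_s: 3.68
position: [0.5284, -0.264, 0.0431]
tool_rot: [[-0.995, -0.0, -0.101], [0.101, 0.0, -0.995], [0.0, -1.0, -0.0]]
ft_force: [0.6, 1.3, -3.4]
grip_width: 0.0129
```

Request:
{"op": "jog_arm", "data": {"rows": [{"hand": 0,"dx": 0,"dy": 0,"dz": 0,"ax": 0,"ay": 0,"az": 0},{"hand": 0,"dx": 0,"dy": -0.5,"dz": 0,"ax": 0,"ay": 0,"az": 0},{"hand": 0,"dx": 0,"dy": -1,"dz": 0,"ax": 0,"ay": 0,"az": 0},{"hand": 0,"dx": 0,"dy": -1,"dz": 0,"ax": 0,"ay": 0,"az": 0},{"hand": 0,"dx": 0,"dy": -0.5,"dz": 0,"ax": 0,"ay": 0,"az": 0}], "newtons": 70}}

```text
time_s: 4.1
position: [0.529, -0.2647, 0.0753]
tool_rot: [[-0.995, 0.002, -0.101], [0.101, -0.002, -0.995], [-0.002, -1.0, 0.001]]
ft_force: [0.5, -0.6, -6.8]
grip_width: 0.0129
```

Run:
```python
from h import *
s=status.observe();print(np.round(s['position'],4),s['ft_force'],s['wrist_torque'],s['grip_width'],s['time_s'])
shot("side","s5",(240,200,120,90),6)
shot("wrist","w5")
```

```text
[ 0.529  -0.2647  0.0753] [ 0.52692437 -0.60240906 -6.83650111] [ 0.01734639 -0.11563416 -0.03821837] 0.012942885403218522 4.1
```

View pics/s5.png

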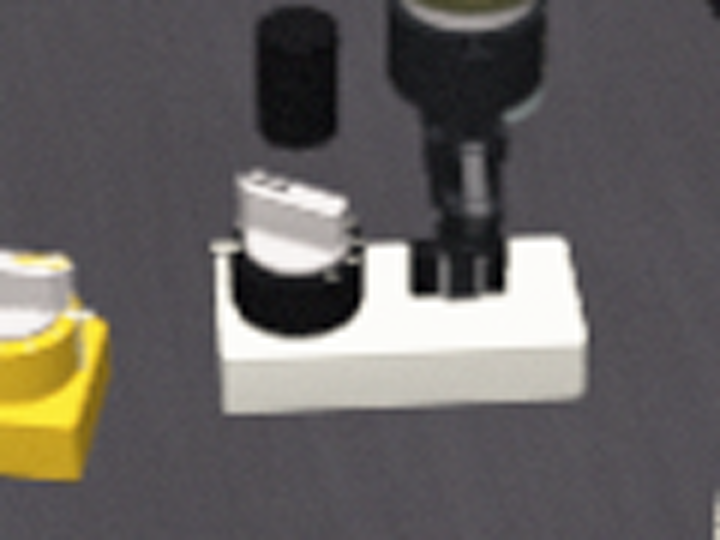

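View pics/w5.png

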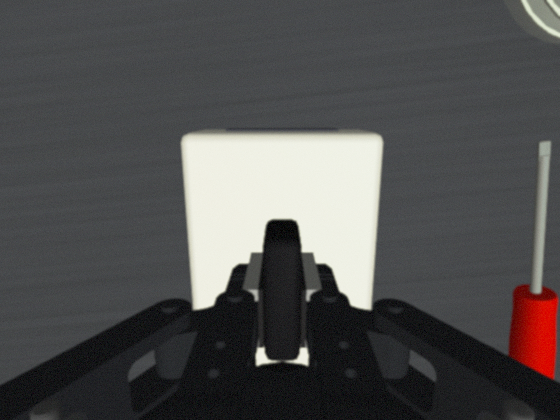

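The module is held level and hangs free (wrist Fz about -6.8 N). In the wrist view the fin is centred at (282,285) and the front edge is at v≈137. I raise it and work out the offset in the hand.

Request:
{"op": "jog_arm", "data": {"rows": [{"hand": 0,"dx": 0,"dy": -2,"dz": 0,"ax": 0,"ay": 0,"az": 0},{"hand": 0,"dx": 0,"dy": -3.5,"dz": 0,"ax": 0,"ay": 0,"az": 0},{"hand": 0,"dx": 0,"dy": -4,"dz": 0,"ax": 0,"ay": 0,"az": 0},{"hand": 0,"dx": 0,"dy": -3.5,"dz": 0,"ax": 0,"ay": 0,"az": 0},{"hand": 0,"dx": 0,"dy": -2,"dz": 0,"ax": 0,"ay": 0,"az": 0}], "newtons": 70}}

```text
time_s: 4.62
position: [0.529, -0.2646, 0.2276]
tool_rot: [[-0.995, 0.004, -0.101], [0.101, -0.003, -0.995], [-0.005, -1.0, 0.003]]
ft_force: [0.7, -0.5, -6.0]
grip_width: 0.0127
```

Run:
```python
from h import *
m=imaging.camera_model("wrist");K=np.array(m["K"]);A=np.array(m["tool_from_camera"])
for uv in((282.5,137),(183,139),(382,139),(191,308),(373,308)):
    d=A[:3,:3]@np.linalg.solve(K,[uv[0],uv[1],1]);o=A[:3,3];print(uv,((o+d*(.003-o[1])/d[1])*1000).round(1))
goal([.5517,.2264,.2275],-92.82)
```

```text
(282.5, 137) [-57.5   3.   -0.7]
(183, 139) [-56.7   3.  -40.4]
(382, 139) [-56.7   3.   39.1]
(191, 308) [ 18.7   3.  -42.3]
(373, 308) [18.8  3.  40.4]
d cm [  2.68  -0.15 -49.08] rot deg [-0.17 -2.96 -0.26] pos [ 0.529  -0.2646  0.2276] t 4.6167
```

Request:
{"op": "jog_arm", "data": {"rows": [{"hand": 0,"dx": 0.2,"dy": 0,"dz": -2,"ax": 0,"ay": 0,"az": 0},{"hand": 0,"dx": 0.2,"dy": 0,"dz": -3.5,"ax": 0,"ay": 0,"az": 0},{"hand": 0,"dx": 0.2,"dy": 0,"dz": -3.8,"ax": 0,"ay": 0,"az": 0},{"hand": 0,"dx": 0.2,"dy": 0,"dz": -3.8,"ax": 0,"ay": 0,"az": 0},{"hand": 0,"dx": 0.2,"dy": 0,"dz": -3.8,"ax": 0,"ay": 0,"az": 0}], "newtons": 70}}

```text
time_s: 5.03
position: [0.535, -0.0934, 0.2231]
tool_rot: [[-0.995, -0.001, -0.101], [0.101, 0.0, -0.995], [0.001, -1.0, -0.0]]
ft_force: [1.7, 0.7, -7.0]
grip_width: 0.0126
```

Request:
{"op": "jog_arm", "data": {"rows": [{"hand": 0,"dx": 0.2,"dy": 0,"dz": -3.8,"ax": 0,"ay": 0,"az": 0},{"hand": 0,"dx": 0.2,"dy": 0,"dz": -3.8,"ax": 0,"ay": 0,"az": 0},{"hand": 0,"dx": 0.2,"dy": 0,"dz": -3.8,"ax": 0,"ay": 0,"az": 0},{"hand": 0,"dx": 0.2,"dy": 0,"dz": -3.8,"ax": 0,"ay": 0,"az": 0},{"hand": 0,"dx": 0.2,"dy": 0,"dz": -3.8,"ax": 0,"ay": 0,"az": 0}], "newtons": 70}}

```text
time_s: 5.45
position: [0.5442, 0.0968, 0.2232]
tool_rot: [[-0.995, -0.001, -0.101], [0.101, -0.0, -0.995], [0.001, -1.0, 0.0]]
ft_force: [0.5, -0.1, -7.4]
grip_width: 0.0129
```

Request:
{"op": "jog_arm", "data": {"rows": [{"hand": 0,"dx": 0.2,"dy": 0,"dz": -3.8,"ax": 0,"ay": 0,"az": 0},{"hand": 0,"dx": 0.2,"dy": 0,"dz": -3.0,"ax": 0,"ay": -1,"az": 0},{"hand": 0,"dx": 0.2,"dy": 0,"dz": -1.8,"ax": 0,"ay": -1,"az": 0},{"hand": 0,"dx": 0,"dy": 0,"dz": -0.6,"ax": 0,"ay": -1,"az": 0},{"hand": 0,"dx": 0,"dy": 0,"dz": 0,"ax": 0,"ay": 0,"az": 0}], "newtons": 70}}

```text
time_s: 5.87
position: [0.5471, 0.1883, 0.2229]
tool_rot: [[-0.999, -0.001, -0.046], [0.046, -0.0, -0.999], [0.001, -1.0, 0.0]]
ft_force: [-0.0, -0.4, -7.3]
grip_width: 0.0126
```

Run:
```python
from h import *
goal([.5517,.2264,.2275],-92.82)
shot("wrist","w6")
```

```text
d cm [-0.29 -0.46 -3.83] rot deg [-0.    0.21  0.05] pos [0.5471 0.1883 0.2229] t 5.8667
```

View pics/w6.png

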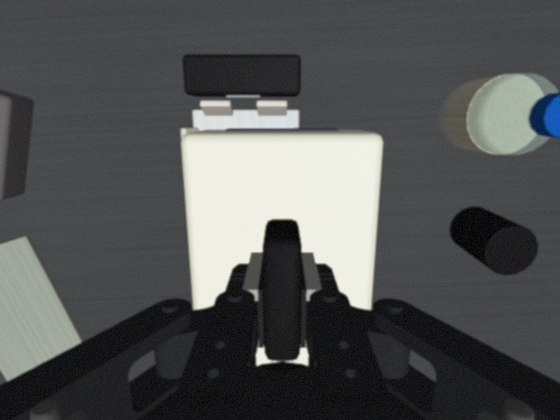

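The wrist view shows the dock ahead of the held module: block at (242,75), end tabs at (216,106) and (272,106), plate edge at v≈111. I zoom in to refine the dock pose.

Run:
```python
import cv2
im=cv2.imread("pics/w6.png")[45:145,170:320]
cv2.imwrite("pics/w6c.png",cv2.resize(im,None,fx=5,fy=5,interpolation=cv2.INTER_CUBIC))
```

```text
(no output)
```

View pics/w6c.png

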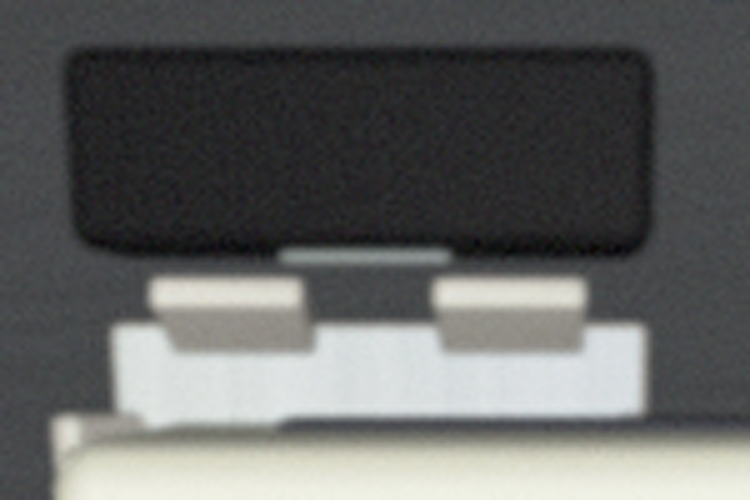

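Run:
```python
from h import *
st=status.observe();W=cam("wrist",st)
g=lambda u,v:unc(u,v,5,170,45)
L=ray(W,g(112,324),.008);R=ray(W,g(648,324),.008);print(L,R,np.linalg.norm(L-R))
d=L-R;yaw=np.arctan2(d[1],d[0])-np.pi/2;c=(L+R)/2;print("yaw",np.degrees(yaw),"centre",c-.1*np.array([np.cos(yaw),np.sin(yaw),0]))
S,D=cam("scene"),cam("side")
c=lambda u,v:unc(u,v,6.6,245,270)
dd=lambda u,v:unc(u,v,8,250,160)
X,Y=.1,.052
obs=[(S,c(275,488),(X,Y,.008)),(S,c(718,292),(-X,Y,.008)),(S,c(598,85),(-X,-Y,.008)),(S,c(160,268),(X,-Y,.008)),(W,g(112,324),(X,Y,.008)),(W,g(648,324),(X,-Y,.008))]
x,r=fit(obs,[.5,.2,0]);print("dock",x[:2].round(4),np.degrees(x[2]).round(2));print(r.round(1).tolist())
t=T(x,[.0315,.0,.12])[0];print(t)
goal(t,np.degrees(x[2])-90)
```

```text
[0.62317317 0.27071947 0.008     ] [0.61815029 0.16744357 0.008     ] 0.10339797289985972
yaw -2.7844172258426028 centre [0.52077979 0.22393933 0.008     ]
dock [0.521  0.2254] -3.34
[[-0.8, -1.4], [0.6, -0.9], [-0.4, -0.3], [0.4, -1.9], [-0.9, -0.7], [-0.2, 0.3]]
[0.55248397 0.2235393  0.12      ]
d cm [-0.35 10.29 -3.68] rot deg [-0.03  0.6   0.04] pos [0.5473 0.1871 0.223 ] t 5.9167
```

Request:
{"op": "jog_arm", "data": {"rows": [{"hand": 0,"dx": -0.34,"dy": 0,"dz": -1.8,"ax": 0,"ay": 0.1,"az": 0},{"hand": 0,"dx": 0,"dy": 1.5,"dz": -1.68,"ax": 0,"ay": 0.1,"az": 0},{"hand": 0,"dx": 0,"dy": 3.0,"dz": 0,"ax": 0,"ay": 0,"az": 0},{"hand": 0,"dx": 0,"dy": 3.2,"dz": 0,"ax": 0,"ay": 0,"az": 0},{"hand": 0,"dx": 0,"dy": 1.6,"dz": 0,"ax": 0,"ay": 0,"az": 0}], "newtons": 70}}

```text
time_s: 6.33
position: [0.5513, 0.2199, 0.1267]
tool_rot: [[-0.999, -0.005, -0.054], [0.054, -0.001, -0.999], [0.005, -1.0, 0.002]]
ft_force: [0.1, -0.2, -7.3]
grip_width: 0.0127
```

Request:
{"op": "jog_arm", "data": {"rows": [{"hand": 0,"dx": 0,"dy": 0,"dz": 0,"ax": 0,"ay": 0,"az": 0},{"hand": 0,"dx": 0,"dy": 0,"dz": 0,"ax": 0,"ay": 0,"az": 0},{"hand": 0,"dx": 0,"dy": 0,"dz": 0,"ax": 0,"ay": 0,"az": 0},{"hand": 0,"dx": 0,"dy": 0,"dz": 0,"ax": 0,"ay": 0,"az": 0},{"hand": 0,"dx": 0,"dy": 0,"dz": 0,"ax": 0,"ay": 0,"az": 0}], "newtons": 70}}

```text
time_s: 6.75
position: [0.5533, 0.2215, 0.1318]
tool_rot: [[-0.999, 0.003, -0.052], [0.052, 0.0, -0.999], [-0.003, -1.0, -0.001]]
ft_force: [0.1, 0.1, -7.3]
grip_width: 0.013
```

Run:
```python
from h import *
goal([.5523,.2217,.13],-92.8)
shot("wrist","w7",(160,25,240,180),3.3)
shot("scene","s7",(220,240,160,120),5)
```

```text
d cm [ 0.1   0.18 -0.01] rot deg [ 0.03 -0.21 -0.16] pos [0.5533 0.2215 0.1318] t 6.75
```

View pics/w7.png

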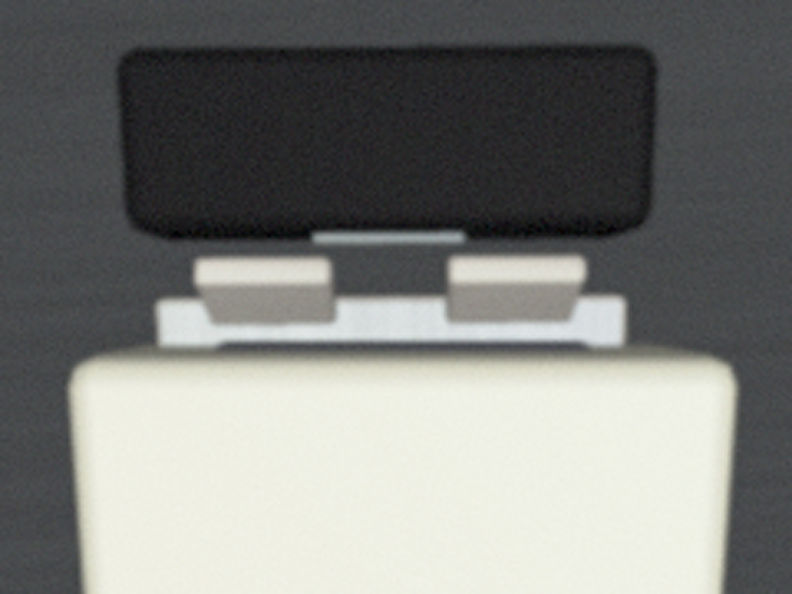

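View pics/s7.png

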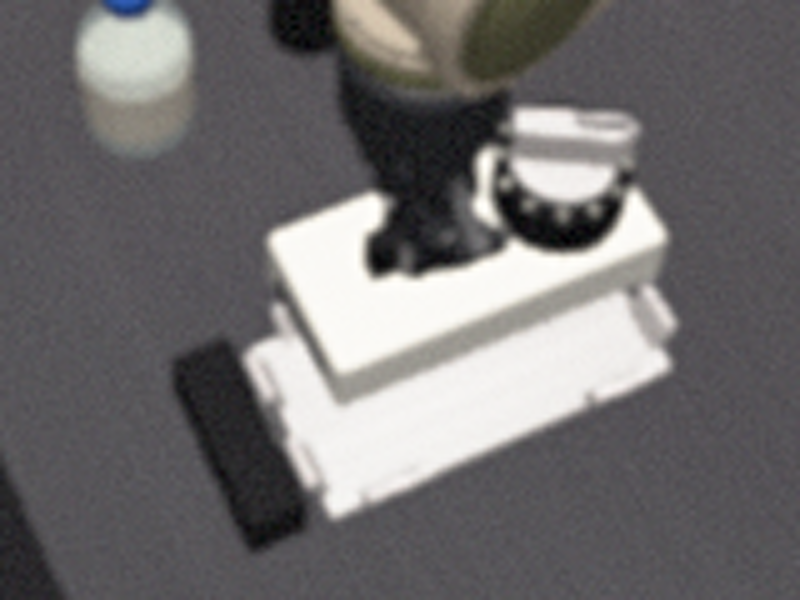

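Run:
```python
from h import *
st=status.observe();W=cam("wrist",st);print(np.round(st['position'],4))
g=lambda u,v:unc(u,v,3.3,160,25)
L=ray(W,g(156,297),.008);R=ray(W,g(627,296),.008);print(L,R,np.linalg.norm(L-R))
d=L-R;yaw=np.arctan2(d[1],d[0])-np.pi/2;c=(L+R)/2
ex=np.array([np.cos(yaw),np.sin(yaw),0]);dc=c-.1*ex;print("dock yaw",np.degrees(yaw),"centre",dc)
zt=st['position'][2]-.003
L=ray(W,g(72,375),zt);R=ray(W,g(736,375),zt);F=ray(W,g(403,358),zt);print("modw",np.linalg.norm(L-R))
d=L-R;y2=np.arctan2(d[1],d[0])-np.pi/2;e2=np.array([np.cos(y2),np.sin(y2),0]);mc=(L+R)/2;print("mod yaw",np.degrees(y2))
n=np.array([-ex[1],ex[0],0])
print("dock->mod lateral err mm",(mc-dc)@n*1000,"long: front edge vs plate end (want -10)",(F-dc)@ex*1000-100)
```

```text
[0.5529 0.2217 0.1313]
[0.62255522 0.27285128 0.008     ] [0.61732978 0.1702782  0.008     ] 0.10270609204847601
dock yaw -2.9163316929591327 centre [0.52007201 0.2266525  0.008     ]
modw 0.08039762825408685
mod yaw -3.0360879204670663
dock->mod lateral err mm -2.522138974485936 long: front edge vs plate end (want -10) -7.882336846673738
```

The held module sits about 2.2 mm too far to -y and 1.5 mm too far to +x. I correct that and lower it to just above the tabs.

Request:
{"op": "jog_arm", "data": {"rows": [{"hand": 0,"dx": 0.15,"dy": 0,"dz": -0.22,"ax": 0,"ay": 0,"az": 0},{"hand": 0,"dx": 0,"dy": 1.5,"dz": 0,"ax": 0,"ay": 0,"az": 0},{"hand": 0,"dx": 0,"dy": 2.0,"dz": 0,"ax": 0,"ay": 0,"az": 0},{"hand": 0,"dx": 0,"dy": 1.3,"dz": 0,"ax": 0,"ay": 0,"az": 0},{"hand": 0,"dx": 0,"dy": 0,"dz": 0,"ax": 0,"ay": 0,"az": 0}], "newtons": 70}}

```text
time_s: 7.27
position: [0.5497, 0.2239, 0.0798]
tool_rot: [[-0.999, -0.005, -0.052], [0.052, -0.001, -0.999], [0.005, -1.0, 0.001]]
ft_force: [-0.1, 0.0, -6.4]
grip_width: 0.0128
```

Run:
```python
from h import *
goal([.5515,.2239,.082],-92.8)
shot("wrist","w8",(160,25,240,180),3.3)
shot("scene","s8",(220,240,160,120),5)
shot("side","d8",(240,130,120,90),6)
print(status.observe()['position'])
```

```text
d cm [-0.18 -0.22 -0.01] rot deg [-0.07 -0.18  0.29] pos [0.5497 0.2239 0.0798] t 7.2667
[0.55178056 0.22421508 0.08337233]
```

View pics/w8.png

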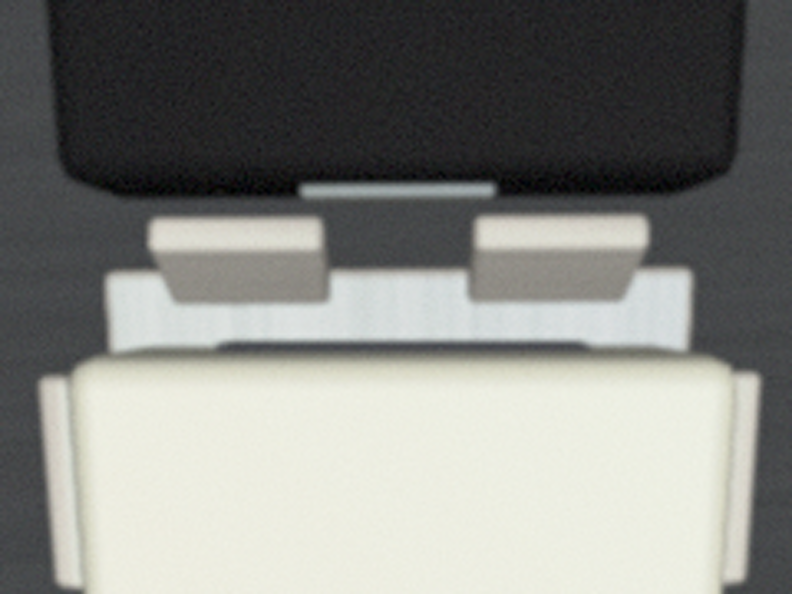

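View pics/s8.png

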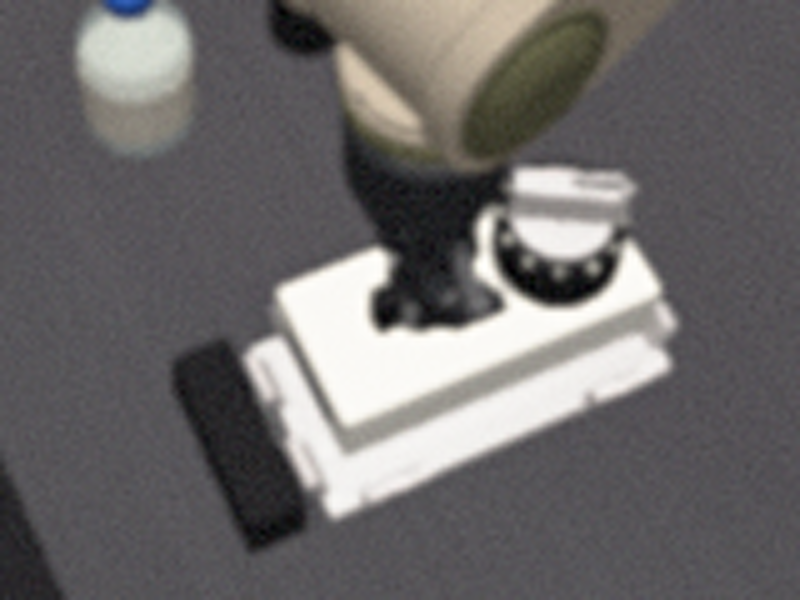

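View pics/d8.png

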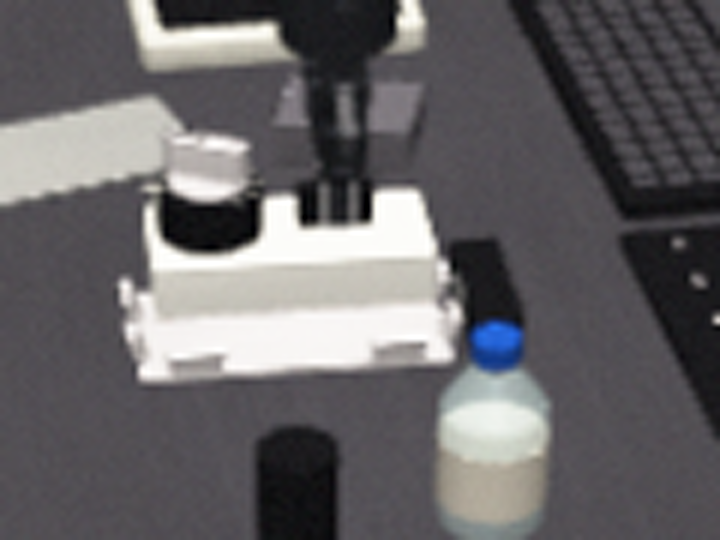

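Run:
```python
from h import *
st=status.observe();st['position']=[.5513,.2239,.0815]
z=np.radians(-92.95);zz=np.array([np.cos(z),np.sin(z),0]);y=np.array([0,0,-1.]);st['tool_rot']=np.c_[np.cross(y,zz),y,zz]
W=cam("wrist",st);g=lambda u,v:unc(u,v,3.3,160,25)
L=ray(W,g(105,270),.008);R=ray(W,g(692,268),.008)
d=L-R;yaw=np.arctan2(d[1],d[0])-np.pi/2;c=(L+R)/2
ex=np.array([np.cos(yaw),np.sin(yaw),0]);dc=c-.1*ex;print("dock yaw",np.degrees(yaw),"centre",dc,np.linalg.norm(L-R))
# module front edge top (TCP z -.003): rounded; and expected
for v in (352,358,365): F=ray(W,g(403,v),.0785);print(v,(F-dc)@ex*1000-100)
goal(dc+.0305*ex,-93)
```

```text
dock yaw -2.805789407369572 centre [0.52259499 0.22682433 0.008     ] 0.1033011995775327
352 -11.42793405405645
358 -12.134021330631498
365 -12.960113220149651
d cm [-0.11  7.54 -0.12] rot deg [ 0.02  0.02 -0.09] pos [0.5518 0.2242 0.0834] t 7.4167
```

Request:
{"op": "jog_arm", "data": {"rows": [{"hand": 0,"dx": -0.08,"dy": 0.5,"dz": -0.06,"ax": 0,"ay": 0,"az": 0},{"hand": 0,"dx": 0,"dy": 0.7,"dz": 0,"ax": 0,"ay": 0,"az": 0},{"hand": 0,"dx": 0,"dy": 0.7,"dz": 0,"ax": 0,"ay": 0,"az": 0},{"hand": 0,"dx": 0,"dy": 0.5,"dz": 0,"ax": 0,"ay": 0,"az": 0},{"hand": 0,"dx": 0,"dy": 0.1,"dz": 0,"ax": 0,"ay": 0,"az": 0}], "newtons": 70}}

```text
time_s: 7.83
position: [0.5515, 0.2244, 0.056]
tool_rot: [[-0.999, -0.002, -0.052], [0.052, -0.0, -0.999], [0.002, -1.0, 0.001]]
ft_force: [0.1, 0.1, -6.6]
grip_width: 0.013
```

Request:
{"op": "jog_arm", "data": {"rows": [{"hand": 0,"dx": 0,"dy": 0.1,"dz": 0,"ax": 0,"ay": 0,"az": 0},{"hand": 0,"dx": 0,"dy": 0.1,"dz": 0,"ax": 0,"ay": 0,"az": 0},{"hand": 0,"dx": 0,"dy": 0.1,"dz": 0,"ax": 0,"ay": 0,"az": 0},{"hand": 0,"dx": 0,"dy": 0.05,"dz": 0,"ax": 0,"ay": 0,"az": 0},{"hand": 0,"dx": 0,"dy": 0,"dz": 0,"ax": 0,"ay": 0,"az": 0}], "newtons": 70}}

```text
time_s: 8.25
position: [0.5521, 0.2245, 0.0539]
tool_rot: [[-0.999, 0.0, -0.052], [0.052, 0.0, -0.999], [-0.0, -1.0, -0.0]]
ft_force: [-0.5, -0.2, -5.3]
grip_width: 0.0126
```

Run:
```python
from h import *
s=status.observe();print(np.round(s['position'],4),np.round(s['ft_force'],2),np.round(s['wrist_torque'],2))
shot("side","d9",(240,130,120,90),6)
shot("wrist","w9",(130,0,300,225),2.6)
```

```text
[0.5521 0.2245 0.0539] [-0.45 -0.21 -5.32] [-0.03 -0.08 -0.02]
```

View pics/d9.png

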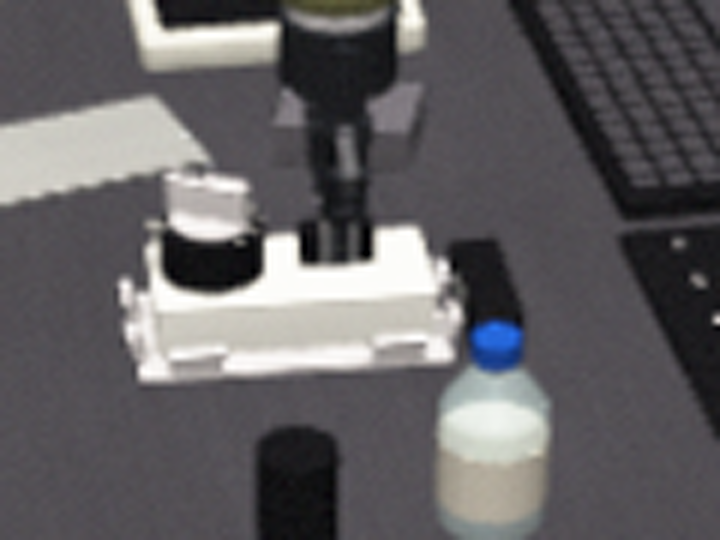

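View pics/w9.png

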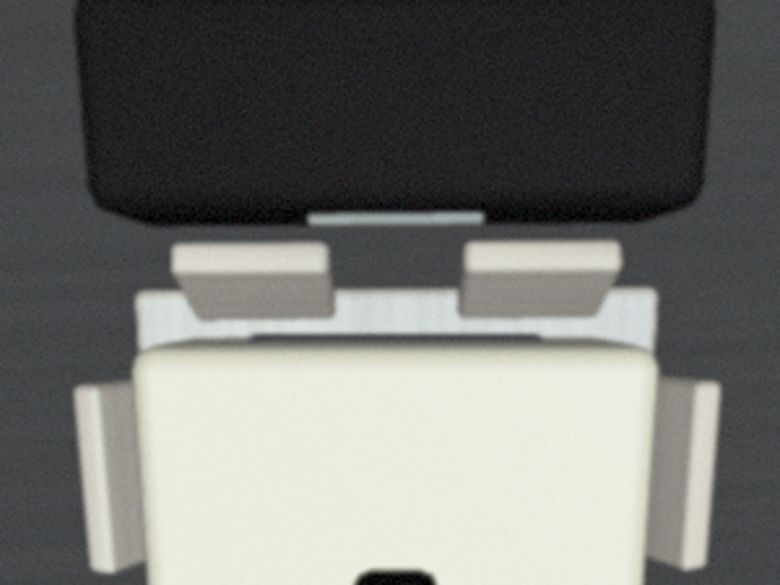

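The module sits centred between the guides, its sides at u=135 and 657 lining up with the plate's. A few mm still to go.

Request:
{"op": "jog_arm", "data": {"rows": [{"hand": 0,"dx": 0,"dy": 0.08,"dz": 0,"ax": 0,"ay": 0,"az": 0},{"hand": 0,"dx": 0,"dy": 0.08,"dz": 0,"ax": 0,"ay": 0,"az": 0},{"hand": 0,"dx": 0,"dy": 0.06,"dz": 0,"ax": 0,"ay": 0,"az": 0},{"hand": 0,"dx": 0,"dy": 0,"dz": 0,"ax": 0,"ay": 0,"az": 0},{"hand": 0,"dx": 0,"dy": 0,"dz": 0,"ax": 0,"ay": 0,"az": 0}], "newtons": 70}}

```text
time_s: 8.77
position: [0.552, 0.2245, 0.0516]
tool_rot: [[-0.999, -0.0, -0.052], [0.052, -0.0, -0.999], [0.0, -1.0, 0.0]]
ft_force: [-0.4, -0.0, -5.8]
grip_width: 0.0125
```

Request:
{"op": "jog_arm", "data": {"rows": [{"hand": 0,"dx": 0,"dy": 0.05,"dz": 0,"ax": 0,"ay": 0,"az": 0},{"hand": 0,"dx": 0,"dy": 0,"dz": 0,"ax": 0,"ay": 0,"az": 0},{"hand": 0,"dx": 0,"dy": 0,"dz": 0,"ax": 0,"ay": 0,"az": 0},{"hand": 0,"dx": 0,"dy": 0,"dz": 0,"ax": 0,"ay": 0,"az": 0},{"hand": 0,"dx": 0,"dy": 0,"dz": 0,"ax": 0,"ay": 0,"az": 0}], "newtons": 70}}

```text
time_s: 9.18
position: [0.5521, 0.2246, 0.0512]
tool_rot: [[-0.999, 0.0, -0.052], [0.052, 0.0, -0.999], [-0.0, -1.0, -0.0]]
ft_force: [-0.1, 0.7, -6.6]
grip_width: 0.0128
```

Request:
{"op": "jog_arm", "data": {"rows": [{"hand": 0,"dx": 0,"dy": 0.05,"dz": 0,"ax": 0,"ay": 0,"az": 0},{"hand": 0,"dx": 0,"dy": 0,"dz": 0,"ax": 0,"ay": 0,"az": 0},{"hand": 0,"dx": 0,"dy": 0.03,"dz": 0,"ax": 0,"ay": 0,"az": 0},{"hand": 0,"dx": 0,"dy": 0,"dz": 0,"ax": 0,"ay": 0,"az": 0},{"hand": 0,"dx": 0,"dy": 0,"dz": 0,"ax": 0,"ay": 0,"az": 0}], "newtons": 70}}

```text
time_s: 9.6
position: [0.5522, 0.2246, 0.0511]
tool_rot: [[-0.999, 0.001, -0.052], [0.052, 0.0, -0.999], [-0.001, -1.0, -0.0]]
ft_force: [-3.7, 0.8, 5.8]
grip_width: 0.0126
```

Contact: Fz went from -6.6 to +5.8 N. I release and rise.

Request:
{"op": "jog_arm", "data": {"rows": [{"hand": 0.1,"dx": 0,"dy": 0,"dz": 0,"ax": 0,"ay": 0,"az": 0},{"hand": 0.25,"dx": 0,"dy": 0,"dz": 0,"ax": 0,"ay": 0,"az": 0},{"hand": 0.5,"dx": 0,"dy": 0,"dz": 0,"ax": 0,"ay": 0,"az": 0},{"hand": 0.5,"dx": 0,"dy": 0,"dz": 0,"ax": 0,"ay": 0,"az": 0},{"hand": 0.5,"dx": 0,"dy": -0.5,"dz": 0,"ax": 0,"ay": 0,"az": 0}], "newtons": 30}}

```text
time_s: 10.02
position: [0.5518, 0.2245, 0.0547]
tool_rot: [[-0.999, -0.001, -0.052], [0.052, -0.0, -0.999], [0.001, -1.0, 0.0]]
ft_force: [0.7, -0.2, -0.0]
grip_width: 0.0426
```

Request:
{"op": "jog_arm", "data": {"rows": [{"hand": 0.5,"dx": 0,"dy": -1.5,"dz": 0,"ax": 0,"ay": 0,"az": 0},{"hand": 0.5,"dx": 0,"dy": -3,"dz": 0,"ax": 0,"ay": 0,"az": 0},{"hand": 0.5,"dx": 0,"dy": -4,"dz": 0,"ax": 0,"ay": 0,"az": 0},{"hand": 0.5,"dx": 0,"dy": -4,"dz": 0,"ax": 0,"ay": 0,"az": 0},{"hand": 0.5,"dx": 0,"dy": -4,"dz": 0,"ax": 0,"ay": 0,"az": 0}], "newtons": 30}}

```text
time_s: 10.43
position: [0.5517, 0.2245, 0.2226]
tool_rot: [[-0.999, 0.0, -0.052], [0.052, 0.0, -0.999], [-0.0, -1.0, -0.0]]
ft_force: [1.1, -0.0, -0.2]
grip_width: 0.0429
```

Run:
```python
from h import *
s=status.observe();print(np.round(s['position'],4),np.round(s['q'],1),s['ft_force'])
shot("wrist","w10")
shot("side","d10",(240,130,120,90),6)
```

```text
[0.5517 0.2245 0.2226] [ 10.8  26.8  67.6   0.   85.6 103.7] [ 1.08790127 -0.00313274 -0.22595615]
```

View pics/w10.png

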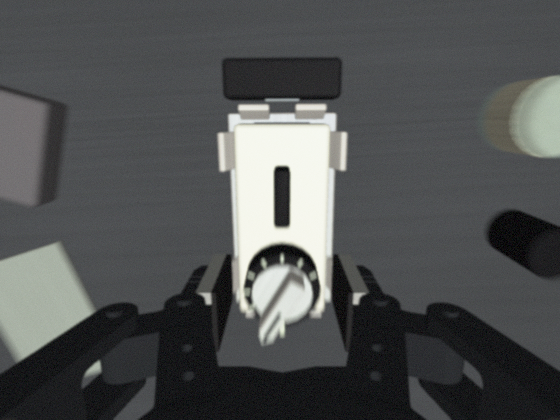

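View pics/d10.png

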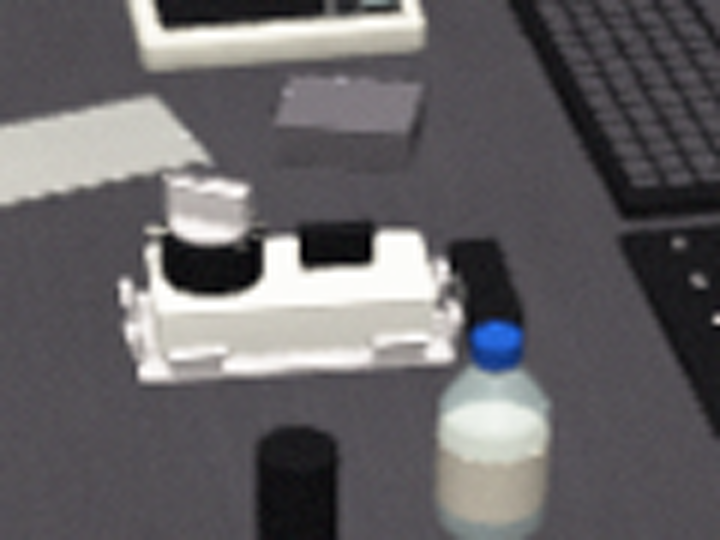

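The module lies flat and centred between the guides, with the pointer at (265,338) one click past the zero tick at (282,328). To keep joint 6 in range I grip the dial with the tool turned 150° counter-clockwise.

Request:
{"op": "jog_arm", "data": {"rows": [{"hand": 0.6,"dx": 4.0,"dy": 0,"dz": 0,"ax": 0,"ay": 0,"az": 0},{"hand": 0.6,"dx": 4.0,"dy": 0,"dz": -0.05,"ax": 0,"ay": 0,"az": 0},{"hand": 0.6,"dx": 0,"dy": 0,"dz": 0,"ax": 0,"ay": -7.14,"az": 0},{"hand": 0.6,"dx": 0,"dy": 0,"dz": 0,"ax": 0,"ay": -7.14,"az": 0},{"hand": 0.6,"dx": 0,"dy": 0,"dz": 0,"ax": 0,"ay": -7.14,"az": 0}]}}

```text
time_s: 10.95
position: [0.4716, 0.2293, 0.2206]
tool_rot: [[-0.947, 0.0, 0.322], [-0.322, 0.0, -0.947], [-0.0, -1.0, 0.0]]
ft_force: [1.0, -0.1, 0.7]
grip_width: 0.0512
```

Request:
{"op": "jog_arm", "data": {"rows": [{"hand": 0.6,"dx": 0,"dy": 0,"dz": 0,"ax": 0,"ay": -7.14,"az": 0},{"hand": 0.6,"dx": 0,"dy": 0,"dz": 0,"ax": 0,"ay": -7.14,"az": 0},{"hand": 0.6,"dx": 0,"dy": 0,"dz": 0,"ax": 0,"ay": -7.14,"az": 0},{"hand": 0.6,"dx": 0,"dy": 0,"dz": 0,"ax": 0,"ay": -7.14,"az": 0},{"hand": 0.6,"dx": 0,"dy": 0,"dz": 0,"ax": 0,"ay": -7.14,"az": 0}]}}

```text
time_s: 11.37
position: [0.4722, 0.2292, 0.2202]
tool_rot: [[-0.581, -0.0, 0.814], [-0.814, 0.0, -0.581], [-0.0, -1.0, -0.0]]
ft_force: [0.0, 0.1, -0.1]
grip_width: 0.0514
```

Request:
{"op": "jog_arm", "data": {"rows": [{"hand": 0.6,"dx": 0,"dy": 0,"dz": 0,"ax": 0,"ay": -7.14,"az": 0},{"hand": 0.6,"dx": 0,"dy": 0,"dz": 0,"ax": 0,"ay": -7.14,"az": 0},{"hand": 0.6,"dx": 0,"dy": 0,"dz": 0,"ax": 0,"ay": -7.14,"az": 0},{"hand": 0.6,"dx": 0,"dy": 0,"dz": 0,"ax": 0,"ay": -7.14,"az": 0},{"hand": 0.6,"dx": 0,"dy": 0,"dz": 0,"ax": 0,"ay": -7.14,"az": 0}]}}

```text
time_s: 11.78
position: [0.4722, 0.2292, 0.2202]
tool_rot: [[0.003, 0.0, 1.0], [-1.0, 0.0, 0.003], [-0.0, -1.0, 0.0]]
ft_force: [0.1, -0.5, 0.3]
grip_width: 0.0513
```

Request:
{"op": "jog_arm", "data": {"rows": [{"hand": 0.6,"dx": 0,"dy": 0,"dz": 0,"ax": 0,"ay": -7.14,"az": 0},{"hand": 0.6,"dx": 0,"dy": 0,"dz": 0,"ax": 0,"ay": -7.14,"az": 0},{"hand": 0.6,"dx": 0,"dy": 0,"dz": 0,"ax": 0,"ay": -7.14,"az": 0},{"hand": 0.6,"dx": 0,"dy": 0,"dz": 0,"ax": 0,"ay": -7.14,"az": 0},{"hand": 0.6,"dx": 0,"dy": 0,"dz": 0,"ax": 0,"ay": -7.14,"az": 0}]}}

```text
time_s: 12.2
position: [0.4722, 0.2292, 0.2202]
tool_rot: [[0.586, 0.0, 0.81], [-0.81, 0.0, 0.586], [-0.0, -1.0, 0.0]]
ft_force: [-0.3, 0.7, -0.4]
grip_width: 0.0514
```

Request:
{"op": "jog_arm", "data": {"rows": [{"hand": 0.6,"dx": 0,"dy": 0,"dz": 0,"ax": 0,"ay": -7.14,"az": 0},{"hand": 0.6,"dx": 0,"dy": 0,"dz": 0,"ax": 0,"ay": -7.14,"az": 0},{"hand": 0.6,"dx": 0,"dy": 0,"dz": 0,"ax": 0,"ay": -7.14,"az": 0},{"hand": 0.6,"dx": 0,"dy": 0,"dz": 0,"ax": 0,"ay": 0,"az": 0},{"hand": 0.6,"dx": 0,"dy": 0,"dz": 0,"ax": 0,"ay": 0,"az": 0}]}}

```text
time_s: 12.62
position: [0.4722, 0.2292, 0.2203]
tool_rot: [[0.836, 0.0, 0.548], [-0.548, 0.0, 0.836], [-0.0, -1.0, 0.0]]
ft_force: [-0.3, 0.4, -0.7]
grip_width: 0.0511
```

Run:
```python
from h import *
s=status.observe();print(np.round(s['q'],1));goal([.4714,.2292,.15],57,s)
shot("wrist","w11")
W=cam("wrist",s);print(proj(W,[[.4714,.2292,.1135]]))
```

```text
[ 13.   19.8  79.4   0.   80.8 -43.8]
d cm [-0.07  7.03 -0.04] rot deg [-0.   -0.26 -0.  ] pos [0.4722 0.2292 0.2203] t 12.6167
[[280.16905125 209.8078082 ]]
```

View pics/w11.png

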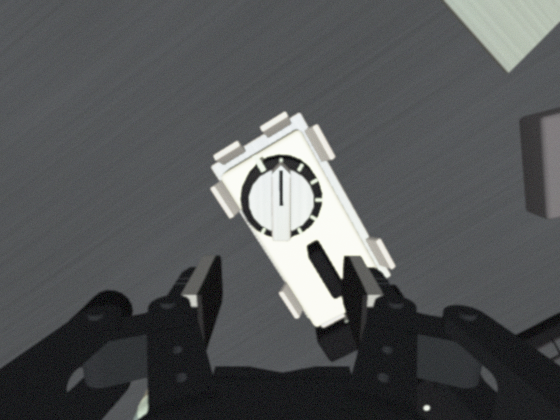

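The bar is aligned with the fingers: pointer up at (281,165), bar centre about (281,205). I go down on it.

Request:
{"op": "jog_arm", "data": {"rows": [{"hand": 0.6,"dx": -0.05,"dy": 2.5,"dz": -0.03,"ax": 0,"ay": 0,"az": 0},{"hand": 0.6,"dx": 0,"dy": 3,"dz": 0,"ax": 0,"ay": 0,"az": 0},{"hand": 0.6,"dx": 0,"dy": 2.5,"dz": 0,"ax": 0,"ay": 0,"az": 0},{"hand": 0.6,"dx": 0,"dy": 2,"dz": 0,"ax": 0,"ay": 0,"az": 0},{"hand": 0.6,"dx": 0,"dy": 0,"dz": 0,"ax": 0,"ay": 0,"az": 0}]}}

```text
time_s: 13.08
position: [0.4698, 0.2287, 0.1169]
tool_rot: [[0.837, -0.007, 0.548], [-0.548, -0.002, 0.837], [-0.005, -1.0, -0.005]]
ft_force: [-1.4, 0.5, -0.6]
grip_width: 0.0507
```

Request:
{"op": "jog_arm", "data": {"rows": [{"hand": 0.6,"dx": 0,"dy": 1.5,"dz": 0,"ax": 0,"ay": 0,"az": 0},{"hand": 0.6,"dx": 0,"dy": 1.0,"dz": 0,"ax": 0,"ay": 0,"az": 0},{"hand": 0.6,"dx": 0,"dy": 0.5,"dz": 0,"ax": 0,"ay": 0,"az": 0},{"hand": 0.5,"dx": 0,"dy": 0,"dz": 0,"ax": 0,"ay": 0,"az": 0},{"hand": 0.4,"dx": 0,"dy": 0,"dz": 0,"ax": 0,"ay": 0,"az": 0}]}}

```text
time_s: 13.5
position: [0.4721, 0.2293, 0.0912]
tool_rot: [[0.838, 0.001, 0.546], [-0.546, 0.0, 0.838], [0.001, -1.0, 0.001]]
ft_force: [-0.3, -1.3, 0.2]
grip_width: 0.0341
```

Run:
```python
from h import *
s=status.observe();goal([.4714,.2292,.0895],57,s);print(s['ft_force'],s['grip_width'])
shot("wrist","w12")
shot("side","d12",(240,110,120,90),6)
```

```text
d cm [-0.05  0.17 -0.05] rot deg [-0.05 -0.09  0.05] pos [0.4721 0.2293 0.0912] t 13.5
[-0.31527047 -1.30143651  0.18189699] 0.034145276584707375
```

View pics/w12.png

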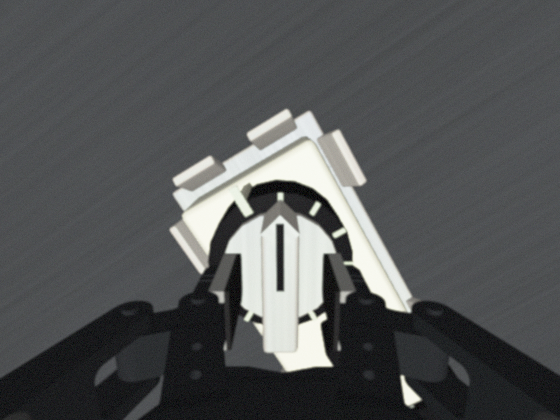

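View pics/d12.png

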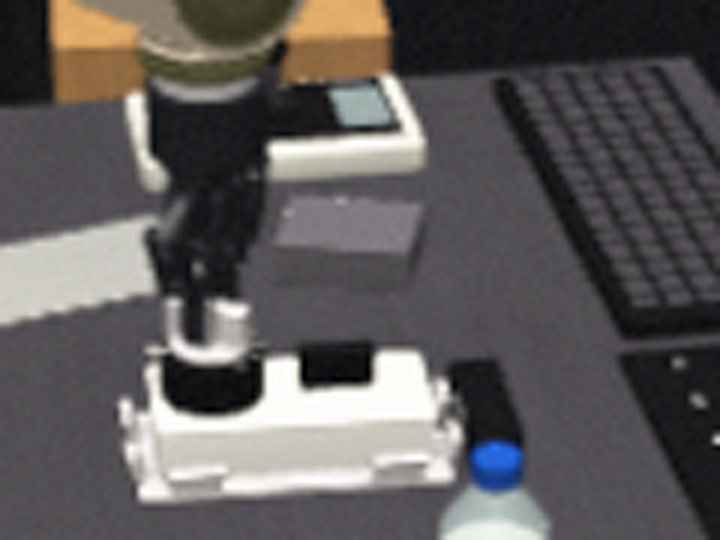

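The pointer is on the click-1 tick at (280,195), with the long zero tick at (243,203). The bar is centred between the pads. I close gently and turn 120° clockwise.

Request:
{"op": "jog_arm", "data": {"rows": [{"hand": 0.2,"dx": 0,"dy": 0,"dz": 0,"ax": 0,"ay": 0,"az": 0},{"hand": 0.1,"dx": 0,"dy": 0,"dz": 0,"ax": 0,"ay": 0,"az": 0},{"hand": 0,"dx": 0,"dy": 0,"dz": 0,"ax": 0,"ay": 0,"az": 0},{"hand": 0,"dx": 0,"dy": 0,"dz": 0,"ax": 0,"ay": 0,"az": 0},{"hand": 0,"dx": 0,"dy": 0,"dz": 0,"ax": 0,"ay": 0,"az": 0}], "newtons": 30}}

```text
time_s: 14.02
position: [0.4718, 0.2293, 0.091]
tool_rot: [[0.838, 0.001, 0.545], [-0.545, 0.0, 0.838], [0.001, -1.0, 0.001]]
ft_force: [-1.6, -0.4, 5.6]
grip_width: 0.0135
```

Request:
{"op": "jog_arm", "data": {"rows": [{"hand": 0,"dx": 0,"dy": 0,"dz": 0,"ax": 0,"ay": 3,"az": 0},{"hand": 0,"dx": 0,"dy": 0,"dz": 0,"ax": 0,"ay": 5,"az": 0},{"hand": 0,"dx": 0,"dy": 0,"dz": 0,"ax": 0,"ay": 5,"az": 0},{"hand": 0,"dx": 0,"dy": 0,"dz": 0,"ax": 0,"ay": 5,"az": 0},{"hand": 0,"dx": 0,"dy": 0,"dz": 0,"ax": 0,"ay": 5,"az": 0}], "newtons": 30}}

```text
time_s: 14.43
position: [0.4718, 0.2292, 0.091]
tool_rot: [[0.555, 0.001, 0.832], [-0.832, 0.0, 0.555], [0.0, -1.0, 0.001]]
ft_force: [-1.0, 0.2, 6.1]
grip_width: 0.0136
```

Run:
```python
from h import *
s=status.observe();print(np.round(s['position'],4),s['ft_force'],s['wrist_torque'],s['grip_width'])
shot("wrist","w13")
```

```text
[0.4718 0.2292 0.091 ] [-0.96428741  0.15705907  6.13937689] [-0.12835704  0.25608193  0.05768078] 0.01364279059397647
```

View pics/w13.png

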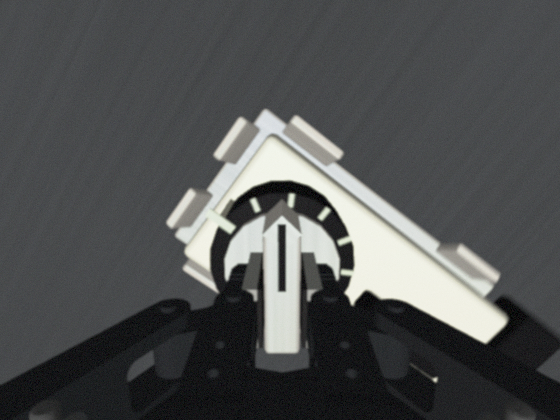

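The dial turns with the tool and the module stays put: pointer at (282,205), now just short of click 2. 97° remain.

Request:
{"op": "jog_arm", "data": {"rows": [{"hand": 0,"dx": 0,"dy": 0,"dz": 0,"ax": 0,"ay": 6,"az": 0},{"hand": 0,"dx": 0,"dy": 0,"dz": 0,"ax": 0,"ay": 6,"az": 0},{"hand": 0,"dx": 0,"dy": 0,"dz": 0,"ax": 0,"ay": 6,"az": 0},{"hand": 0,"dx": 0,"dy": 0,"dz": 0,"ax": 0,"ay": 6,"az": 0},{"hand": 0,"dx": 0,"dy": 0,"dz": 0,"ax": 0,"ay": 6,"az": 0}], "newtons": 30}}

```text
time_s: 14.9
position: [0.4718, 0.2292, 0.091]
tool_rot: [[0.064, 0.001, 0.998], [-0.998, 0.0, 0.064], [-0.0, -1.0, 0.001]]
ft_force: [-0.9, -0.2, 6.8]
grip_width: 0.0132
```

Request:
{"op": "jog_arm", "data": {"rows": [{"hand": 0,"dx": 0,"dy": 0,"dz": 0,"ax": 0,"ay": 6,"az": 0},{"hand": 0,"dx": 0,"dy": 0,"dz": 0,"ax": 0,"ay": 6,"az": 0},{"hand": 0,"dx": 0,"dy": 0,"dz": 0,"ax": 0,"ay": 6,"az": 0},{"hand": 0,"dx": 0,"dy": 0,"dz": 0,"ax": 0,"ay": 6,"az": 0},{"hand": 0,"dx": 0,"dy": 0,"dz": 0,"ax": 0,"ay": 6,"az": 0}], "newtons": 30}}

```text
time_s: 15.32
position: [0.4718, 0.2292, 0.091]
tool_rot: [[-0.444, 0.001, 0.896], [-0.896, 0.0, -0.444], [-0.0, -1.0, 0.001]]
ft_force: [-1.4, -1.2, 6.3]
grip_width: 0.0133
```

Request:
{"op": "jog_arm", "data": {"rows": [{"hand": 0,"dx": 0,"dy": 0,"dz": 0,"ax": 0,"ay": 6,"az": 0},{"hand": 0,"dx": 0,"dy": 0,"dz": 0,"ax": 0,"ay": 6,"az": 0},{"hand": 0,"dx": 0,"dy": 0,"dz": 0,"ax": 0,"ay": 6,"az": 0},{"hand": 0,"dx": 0,"dy": 0,"dz": 0,"ax": 0,"ay": 6,"az": 0},{"hand": 0,"dx": 0,"dy": 0,"dz": 0,"ax": 0,"ay": 6,"az": 0}], "newtons": 30}}

```text
time_s: 15.73
position: [0.4718, 0.2292, 0.091]
tool_rot: [[-0.832, 0.001, 0.554], [-0.554, -0.0, -0.832], [-0.001, -1.0, 0.0]]
ft_force: [-1.6, -0.2, 6.0]
grip_width: 0.0131
```

Request:
{"op": "jog_arm", "data": {"rows": [{"hand": 0,"dx": 0,"dy": 0,"dz": 0,"ax": 0,"ay": 5,"az": 0},{"hand": 0,"dx": 0,"dy": 0,"dz": 0,"ax": 0,"ay": 2,"az": 0},{"hand": 0,"dx": 0,"dy": 0,"dz": 0,"ax": 0,"ay": 0,"az": 0},{"hand": 0,"dx": 0,"dy": 0,"dz": 0,"ax": 0,"ay": 0,"az": 0},{"hand": 0,"dx": 0,"dy": 0,"dz": 0,"ax": 0,"ay": 0,"az": 0}], "newtons": 30}}

```text
time_s: 16.15
position: [0.4718, 0.2292, 0.091]
tool_rot: [[-0.891, 0.001, 0.453], [-0.453, 0.0, -0.891], [-0.001, -1.0, 0.0]]
ft_force: [-0.5, -1.1, 7.0]
grip_width: 0.0133
```

Run:
```python
from h import *
s=status.observe();print(np.round(s['position'],4),s['ft_force'],s['wrist_torque'],s['grip_width'],np.round(s['q'],1))
R=np.array(s['tool_rot']);print(np.degrees(np.arctan2(R[1,2],R[0,2])))
shot("wrist","w14")
```

```text
[0.4718 0.2292 0.091 ] [-0.47162673 -1.12338645  6.95399876] [-0.25287941  0.32138951 -0.07051816] 0.013336567260834426 [13.  27.8 90.4 -0.  61.7 76. ]
-63.04893794134527
```

View pics/w14.png

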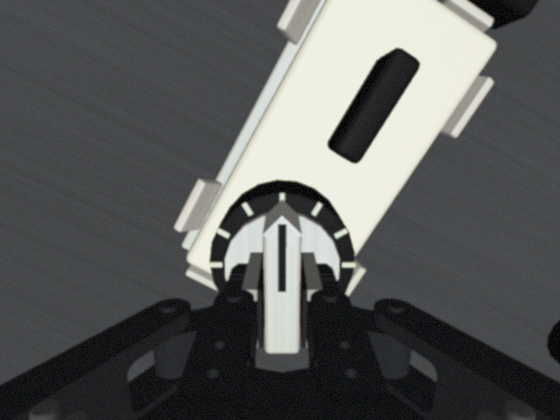

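The pointer sits exactly on a tick at (282,197), after 120° of turn. I release and rise to check which click it is.

Request:
{"op": "jog_arm", "data": {"rows": [{"hand": 0.1,"dx": 0,"dy": 0,"dz": 0,"ax": 0,"ay": 0,"az": 0},{"hand": 0.25,"dx": 0,"dy": 0,"dz": 0,"ax": 0,"ay": 0,"az": 0},{"hand": 0.5,"dx": 0,"dy": 0,"dz": 0,"ax": 0,"ay": 0,"az": 0},{"hand": 0.5,"dx": 0,"dy": 0,"dz": 0,"ax": 0,"ay": 0,"az": 0},{"hand": 0.5,"dx": 0,"dy": -0.8,"dz": 0,"ax": 0,"ay": 0,"az": 0}]}}

```text
time_s: 16.62
position: [0.4709, 0.2291, 0.0973]
tool_rot: [[-0.891, -0.003, 0.453], [-0.453, -0.001, -0.891], [0.003, -1.0, -0.001]]
ft_force: [-1.2, -0.9, -0.6]
grip_width: 0.0432
```

Request:
{"op": "jog_arm", "data": {"rows": [{"hand": 0.5,"dx": 0,"dy": -2,"dz": 0,"ax": 0,"ay": 0,"az": 0},{"hand": 0.5,"dx": 0,"dy": -3,"dz": 0,"ax": 0,"ay": 0,"az": 0},{"hand": 0.5,"dx": 0,"dy": -4,"dz": 0,"ax": 0,"ay": 0,"az": 0},{"hand": 0.5,"dx": 0,"dy": -3,"dz": 0,"ax": 0,"ay": 0,"az": 0},{"hand": 0.5,"dx": 0,"dy": -1,"dz": 0,"ax": 0,"ay": 0,"az": 0}]}}

```text
time_s: 17.03
position: [0.4728, 0.2296, 0.2337]
tool_rot: [[-0.891, 0.008, 0.453], [-0.453, 0.002, -0.891], [-0.008, -1.0, 0.002]]
ft_force: [0.3, -0.3, 0.5]
grip_width: 0.0427
```

Run:
```python
from h import *
s=status.observe();print(np.round(s['position'],4),s['ft_force'],s['time_s'])
shot("wrist","w15")
shot("scene","s15")
shot("side","d15")
```

```text
[0.4728 0.2296 0.2337] [ 0.27774563 -0.26142765  0.45357052] 17.0333
```

View pics/w15.png

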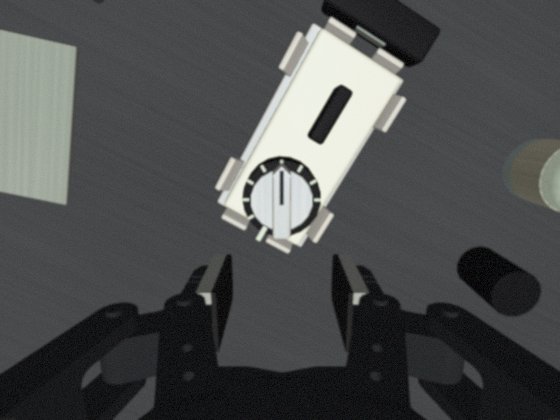

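View pics/s15.png

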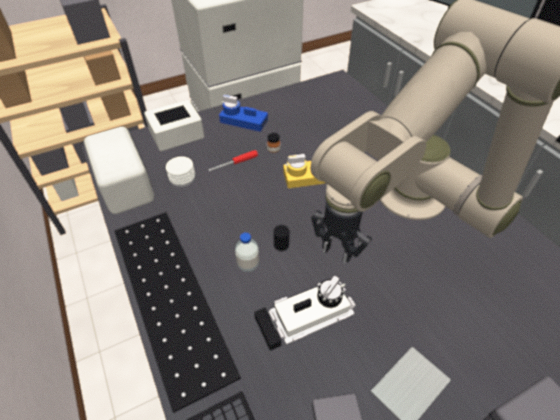

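View pics/d15.png

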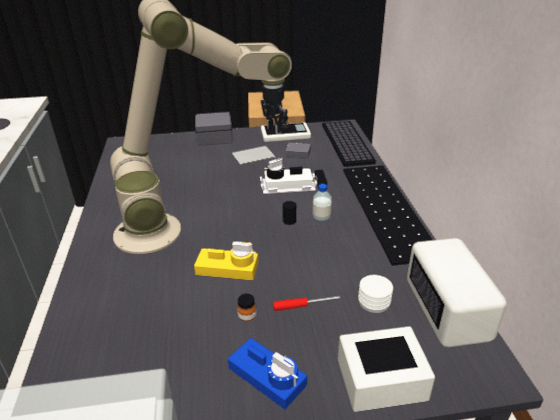

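Run:
```python
import cv2
im=cv2.imread("pics/w15_full.png")[140:260,205:365]
cv2.imwrite("pics/w15c.png",cv2.resize(im,None,fx=5,fy=5,interpolation=cv2.INTER_CUBIC))
im=cv2.imread("pics/d15_full.png")[145:205,245:335]
cv2.imwrite("pics/d15c.png",cv2.resize(im,None,fx=8,fy=8,interpolation=cv2.INTER_CUBIC))
```

```text
(no output)
```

View pics/w15c.png

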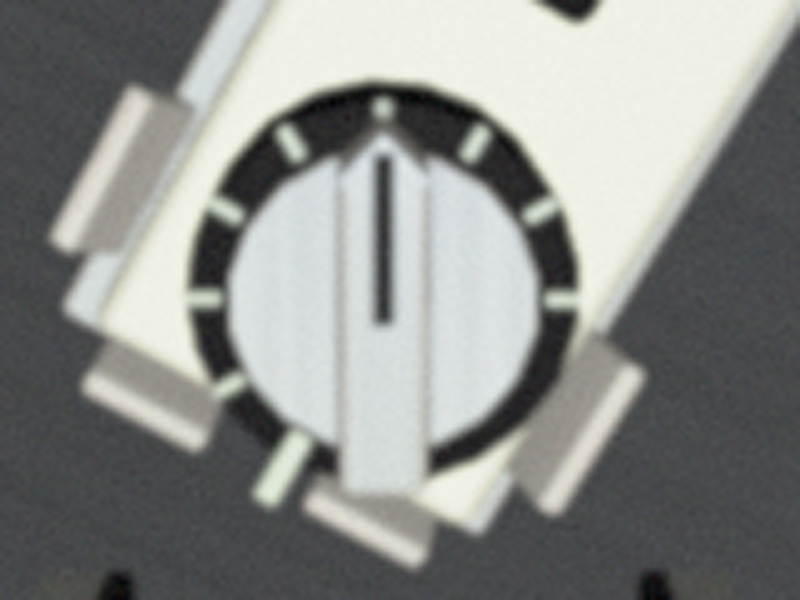

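View pics/d15c.png

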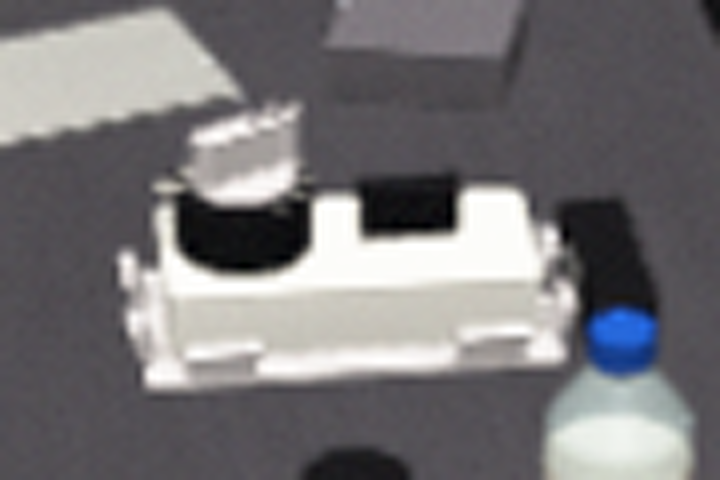

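Counting clockwise from the long zero tick at (283,470), the ticks are 1 at (230,385), 2 at (205,300), 3 at (225,210), 4 at (292,143) and 5 at (382,105). The pointer rests on 5. The module lies flat between the guides and the gripper is clear, so I hand the job in.

```bash
python3 -c "
from rig import job;print(job.close_job())"
```

```text
the job is handed in; nothing more can be done
None
```

I docked the white module flat between the guides, with its dial end away from the connector block, and let go. I then turned its dial from click 1 to click 5, 120° clockwise, let go and handed the job in at about 17 s of the 72 s.

**Last checks:**
- **Dial:** the close wrist picture shows the pointer on the fifth tick clockwise from the long zero tick.
- **Docking:** the module is centred between the tabs and level in the wrist and side pictures.
- **Rest of the table:** nothing else looks moved in the scene and side pictures, judged by eye. The gripper was clear, with wrist force near zero.

**What went wrong or disagreed on the way:**
- My first three moves were refused for missing keys, so nothing moved.
- The first grip on the fin was about 7 mm too high. I opened, went deeper and gripped again before lifting.
- The scene and wrist cameras differed by up to 4 mm on the dock's sideways position. I settled this with closer wrist views before lowering the module.

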